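# Level the display shelf with its foot screw and hold the spirit level down

## Task

Clear the two stale biscuits off the small wooden display shelf into the steel scrap pan, then lay the spirit level lengthwise on the bare shelf, between the legs and the wing screw, and let go of it. Turn the wing screw of the shelf's levelling foot until the bubble stands between the two lines. Then press straight down on the top of the level, firmly but not hard (about 10 N), and finish while still pressing, with the bubble between the lines, so that I can tighten the lock nut; leave the other things on the counter alone.

Things in the scene. Friction and masses are not known exactly. Their poses are not given: they have to be found in the camera images.
- shelf_top (a point): Middle of the top of the beech display shelf (425 x 130 x 16 mm), which bridges the croissant tray about 85 mm above the counter. x runs along the shelf to the levelling foot, y across it to the back, z up. Board from x = -210 to +215 mm. Two steel legs at x = -200 mm are the pivot; the foot's screw is at x = +190 mm, on the midline. The foot end starts 3 to 7 mm too low.
- shelf: The tilting shelf board itself (with the foot and wing screw that it carries); origin on the pivot line above the legs, 22 mm below the top face; x along the shelf to the foot, z up.
- knob_grip (a point): Middle of the dark steel wing on top of the foot screw: a bar 46 mm long (its x), 13 mm thick (its y), 26 mm high, its underside 16 mm above the shelf, screw axis upright through this point; turns stiffly (about 0.12 N m) and stays. Clockwise from above raises the foot end 3.2 mm a radian, which moves the bubble 8.2 mm a radian toward the foot; it needs 1 to 2 rad. It rises with the shelf.
- level: Aluminium pocket spirit level, 180 mm long (its x), 22 mm wide (y), 40 mm high, 0.2 kg, flat sides; origin at the middle of its underside, z up. The clear vial fills a 60 mm gap in the middle of its top; plain top faces, 40 mm up, for pressing lie at x = 33 to 85 mm on either side. Starts on the counter in front of the tray, x roughly to the robot's right. Either way round will do.
- level_press (a point): Middle of the plain top face of the level at its +x end (60 mm along x from the middle, 40 mm above the underside).
- bubble_mid (a point): Middle of the pale 12 mm bubble in the level's vial. It runs to the higher end along the level's x, 1.0 mm for each milliradian of tilt, free travel 20 mm either way, settles in about 0.5 s. Two black lines 17.8 mm apart round the vial's middle: the bubble stands between them when it is within 2.5 mm of the level's middle.
- knob_foot (a point): Point on the counter under the foot screw, centre of the rubber foot (32 mm wide). The foot carries the shelf firmly: pressing on the level hardly moves the bubble (under 0.5 mm).
- pan: Stainless scrap pan, open on top: inside 118 x 88 mm (x, y), 55 mm high, 3 mm floor, rim lip 140 x 110 mm; origin at the middle of its underside. Stands on the counter at the right.
- biscuit_a: Stale oval butter biscuit, 32 mm (x) x 48 mm (y), 14 mm thick, 20 g, lying on the shelf nearer the legs; origin at the middle of its underside. Grip it across its 32 mm.
- biscuit_b: Stale oval butter biscuit, 31 mm (x) x 48 mm (y), 13 mm thick, 20 g, lying on the shelf nearer the wing screw; origin at the middle of its underside. Grip it across its 31 mm.
- cup: White porcelain cup, 73 mm across, 61 mm high, on the counter near the front edge between the level and the pan; a bystander, leave it. Origin at the middle of its underside.
- card: Price card (the nearer of two) in a beech foot, 70 mm wide, 58 mm high, on the counter at the left beyond the shelf's legs; a bystander, leave it. Origin at the middle of its underside.
- pastry_tongs: Steel pastry tongs, 237 mm long, 24 mm high, lying on the counter at the left; a bystander, leave them. Origin in the middle of the underside.
- glass: Tumbler of water, 75 mm across, 111 mm high, behind the shelf at the left; a bystander, leave it.
- stirrers: Tin of wooden stirrers, 67 mm across, 142 mm high, far left; a bystander, leave it.
- ring_cookie: Sugared ring cookie, 60 mm across, on the round board behind the foot screw; a bystander, leave it.

How it is judged:
By the outcome, as a careful person would: the job done as asked, in the order asked, and still so for the second after the job is handed in, while the arm keeps its last pose, push and grip.
It also fails if it takes over 72 s, if anything falls off the work surface, if the arm or the gripper's body presses on something with over 40 N, if the wrist force passes 120 N, or if a joint passes its speed limit or range.

## Robot

A 6-joint arm with a two-finger parallel gripper is mounted at the origin on a cart in front of the work surface, level with it; the furniture and walls round the work are solid. World frame = base frame: x ahead of the robot, y to its left, z up, the work surface at z = 0. Lengths are in m, angles in rad, forces in N, time in s.
With the tool pointing down it reaches from about 0.35 to 0.925 m from the base axis. Payload 6.4 kg.
Tool frame: the origin (TCP) lies midway between the tips of the shut fingers; the grasp point (between the pads) lies 19 mm behind it; z points along the fingers, x is the direction in which the jaws open and shut, and the axes are right-handed (so a half turn about z gives the same grasp; the last joint's range is limited). The gripper opens to 94 mm and grips with 3 to 60 N. Pads are 16 mm wide; open, the fingers measure 119 mm over their backs; the gripper's body (75 mm by 177 mm) begins 78 mm behind the grasp point.
Start: joints at [-1.297, 0.245, 1.558, -0, 1.339, -0.174], TCP at [0.281, -0.586, 0.205] pointing down, gripper open.
Joint ranges: [-3.13, 3.13], [-1.02, 2.26], [0.13, 2.54], [-0.95, 4.09], [0.21, 2.88], [-2.74, 2.74]. Speed limits (rad/s): [2.57, 2.57, 3.14, 3.14, 3.14, 3.14].

## Interface

Orientations are given as a unit quaternion [w, x, y, z].
In Python, from plant import telemetry, cams, ticket gives the robot as it stands.
- The arm moves only by the tool move_arm, never from a script. Its argument "deltas" is a list of rows, each an object of numbers: "rx", "ry", "rz": the turn, a rotation vector about the tool's x, y, z in rad; "x", "y", "z": the shift along the tool's x, y, z in m; "hand": the finger opening in m, from 0 to 0.094. In form: [{"rx": .., "ry": .., "rz": .., "x": .., "y": .., "z": .., "hand": ..}, ...]. A call has 1 to 8 rows; each row shifts and turns the pose as measured when the row begins, along the tool's axes as they then stand; what a row does not reach is not made up. A row lasts 1/12 s, in which the tool goes at most 41.7 mm and 7.16 degrees, less where a joint would pass 70% of its speed; a pose out of reach is approached as far as the arm can. A call is refused whole if a number of a shift passes 0.0417 or a number of a turn 0.125, either way. A call with a gripper value outside its range is refused whole. The fingers move at their own pace and stop on an object; the grip force is fixed at half the most. Time passes only in rows, so rows that do not move let the fingers close. It gives the time, the measured TCP pose, the force and the opening at its end, in the units of the state.
- telemetry.observe(): the state, without advancing time (a new reading comes with each control period).
- cams.get_image(name): name is "scene" or "top"; returns a dict with "image" (384x512x3 uint8, blue, green, red), "z_map" (384x512 float32, m along the optical axis (not along the pixel's ray), 0 where there is no reading), "intrinsics" (3x3 intrinsics, pixels), "world_to_cam" (4x4, takes a point from world to camera coordinates). Camera axes: x right, y down, z forward; pixel columns grow to the right and rows downward; lengths in m; the calibration is good to about 2 mm. A picture is of the moment at which its call begins.
- ticket.job_done(): hands the job in, once; it reports no verdict.
The state is a dict: "clock": time; "joint_positions": joint angles; "dq": joint speeds; "joint_efforts": joint torques, N m; "position": TCP position; "tool_rot": TCP orientation; "force": force on the tool from outside, world axes, zero at the start; "wrist_torque": the same for the moment, N m; "grip_width": finger opening in m.
Only numpy, scipy, OpenCV 4.12 (cv2) and the standard library are available. Lean on these libraries where they do the work, as an engineer would, in place of code of your own. Each camera call takes 0.05 s, during which the arm holds its last target.

## Working session

There is one attempt and no reset: what is moved stays moved. The work goes in short steps, Python scripts to look and compute and a tool call to move; the robot and the scene stay as the last step left them, time stands still between calls to the robot, and variables do not carry over. Pictures are saved under pics/ and viewed, and the job is handed in when it is done.

Besides the shell and the picture viewer there is one more tool, called as a command line: name --argument value ..., lists and objects as JSON in quotes. move_arm: Moves the arm, as the interface text tells. Its arguments: {"type":"object","properties":{"deltas":{"type":"array"}},"required":["deltas"]}

```bash
mkdir -p pics; ls; python3 - <<'E'
from plant import telemetry,cams
import cv2,numpy as np
print(telemetry.observe())
for n in("scene","top"):
    d=cams.get_image(n);cv2.imwrite(f"pics/{n}0.png",d["image"]);np.savez(f"{n}0.npz",**d)
    print(n,d["intrinsics"],d["world_to_cam"])
E
```

```text
pics
{'clock': 0.0, 'joint_positions': array([-1.29713728e+00,  2.45798205e-01,  1.55900713e+00, -5.76535378e-06,
        1.33868262e+00, -1.74115342e-01]), 'dq': array([ 1.77735625e-03,  4.65799881e-04,  9.34929124e-04, -1.78674377e-03,
       -8.05774610e-05, -1.51981661e-04]), 'joint_efforts': array([ 1.74148685e-03, -4.15832770e+01, -3.14599621e+01,  6.85628713e-02,
        3.33395996e-02, -1.48502127e-04]), 'position': array([ 0.28125515, -0.58533652,  0.20435921]), 'tool_rot': array([-6.33843431e-04,  8.46451513e-01, -5.32464964e-01, -7.04480786e-04]), 'force': array([ 0.36982076, -0.60714699,  0.44045245]), 'wrist_torque': array([-0.01125857,  0.02157523,  0.02432659]), 'grip_width': 0.09405733876673607}
scene [[395.26725769   0.         252.63606133]
 [  0.         395.26725769 192.14891615]
 [  0.           0.           1.        ]] [[-0.85107573 -0.52474747  0.01761206  0.53985036]
 [-0.33170188  0.51137214 -0.79276251  0.22303251]
 [ 0.40699381 -0.68054289 -0.60927614  0.99878707]
 [ 0.          0.          0.          1.        ]]
top [[487.99343196   0.         258.26517614]
 [  0.         487.99343196 196.93279405]
 [  0.           0.           1.        ]] [[-2.33840094e-05 -9.99995936e-01 -2.85083112e-03  1.19897810e-01]
 [-9.75347748e-01  6.51910175e-04 -2.20672484e-01  5.89052679e-01]
 [ 2.20673445e-01  2.77539151e-03 -9.75343800e-01  1.24401771e+00]
 [ 0.00000000e+00  0.00000000e+00  0.00000000e+00  1.00000000e+00]]
```

View pics/scene0.png

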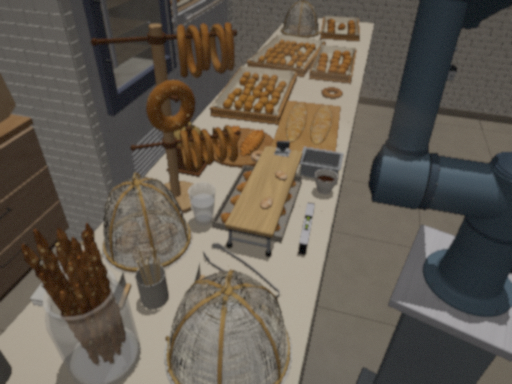

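View pics/top0.png

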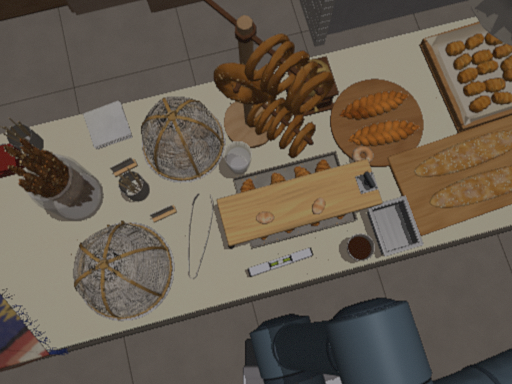

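The top view shows the shelf from (218,220) to (382,190), biscuits at (265,217) and (319,206), the wing at (367,181), the pan at (395,225), the level at (280,262) and the cup at (359,247). Next I'll zoom in and measure.

```bash
cat > h.py <<'E'
import numpy as np,cv2
def load(n):
    d=np.load(n+".npz");return {k:d[k] for k in d.files}
def world(d,u,v,z=None):
    """pixels -> world; on plane z, or with depth if z None"""
    K=d["intrinsics"];T=d["world_to_cam"];R=T[:3,:3];t=T[:3,3]
    u=np.atleast_1d(u).astype(float);v=np.atleast_1d(v).astype(float)
    r=np.stack([(u-K[0,2])/K[0,0],(v-K[1,2])/K[1,1],np.ones_like(u)],1)
    if z is None:
        s=d["z_map"][v.astype(int),u.astype(int)][:,None]
        return (r*s-t)@R
    c=-R.T@t;w=r@R
    return c+w*((z-c[2])/w[:,2])[:,None]
def proj(d,P):
    T=d["world_to_cam"];q=np.atleast_2d(P)@T[:3,:3].T+T[:3,3];q=q@d["intrinsics"].T
    return q[:,:2]/q[:,2:]
E
python3 - <<'E'
from h import *
d=load("top0");im=d["image"]
c=im[140:300,200:440];cv2.imwrite("pics/topc.png",cv2.resize(c,None,fx=3.3,fy=3.3,interpolation=cv2.INTER_CUBIC))
P=world(d,*[a.ravel() for a in np.meshgrid(np.arange(512),np.arange(384))]).reshape(384,512,3)
Z=P[...,2]; print("counter",np.median(Z[240:280,180:240]))
v,u=np.mgrid[:384,:512]
# shelf mask
m=((Z>.07)&(Z<.10)&(u>205)&(u<390)&(v>150)&(v<250)).astype(np.uint8)
n,l,s,ce=cv2.connectedComponentsWithStats(m);k=1+np.argmax(s[1:,4]);m=l==k
pts=P[m];print(s[k])
rc=cv2.minAreaRect(pts[:,:2].astype(np.float32));print("shelf",rc,cv2.boxPoints(rc))
A=np.c_[pts[:,:2],np.ones(len(pts))];co=np.linalg.lstsq(A,pts[:,2],rcond=None)[0];print("plane",co)
res=pts[:,2]-A@co;print(np.std(res))
# level
m=(Z>.025)&(Z<.055)&(u>235)&(u<325)&(v>240)&(v<285)
rc=cv2.minAreaRect(P[m][:,:2].astype(np.float32));print("level",rc,m.sum(),np.percentile(Z[m],[5,50,95]))
# pan
m=(Z>.045)&(Z<.065)&(u>360)&(u<430)&(v>185)&(v<265)
n,l,s,ce=cv2.connectedComponentsWithStats(m.astype(np.uint8));print(s)
for i in range(1,n):
    if s[i,4]>30:
        q=P[l==i];print(i,cv2.minAreaRect(q[:,:2].astype(np.float32)),q[:,2].mean(),ce[i])
#wing
m=(Z>.11)&(Z<.16)&(u>350)&(u<385)&(v>165)&(v<200)
q=P[m];print("wing",m.sum(),cv2.minAreaRect(q[:,:2].astype(np.float32)),np.percentile(q[:,2],[5,50,95]))
E
```

```text
counter -0.0005774043996102692
[ 217  158  166   88 7538]
shelf ((0.5766406655311584, 0.01052778959274292), (0.13134877383708954, 0.4246959984302521), 15.687363624572754) [[ 0.4559962   0.19720854]
 [ 0.5708289  -0.21166812]
 [ 0.6972852  -0.17615296]
 [ 0.5824524   0.2327237 ]]
plane [-0.00819681  0.01287732  0.08581551]
0.00357937204556125
level ((0.4295288324356079, 0.060091592371463776), (0.173785999417305, 0.09206382185220718), 89.92547607421875) 578 [0.02653359 0.03732506 0.04282849]
[[     0      0    512    384 195790]
 [   368    195     56     61    731]
 [   361    233     14     28     87]]
1 ((0.5151580572128296, -0.2458023726940155), (0.13999485969543457, 0.11120525747537613), 16.479351043701172) 0.054024751272509934 [396.72229822 225.38577291]
2 ((0.4559439718723297, -0.16871625185012817), (0.036262352019548416, 0.07199512422084808), 87.46287536621094) 0.0543897938902945 [369.2183908  244.71264368]
wing 91 ((0.6267141699790955, -0.16944289207458496), (0.04590465873479843, 0.013956278562545776), 24.02552604675293) [0.11242078 0.11838807 0.12266579]
```

View pics/topc.png

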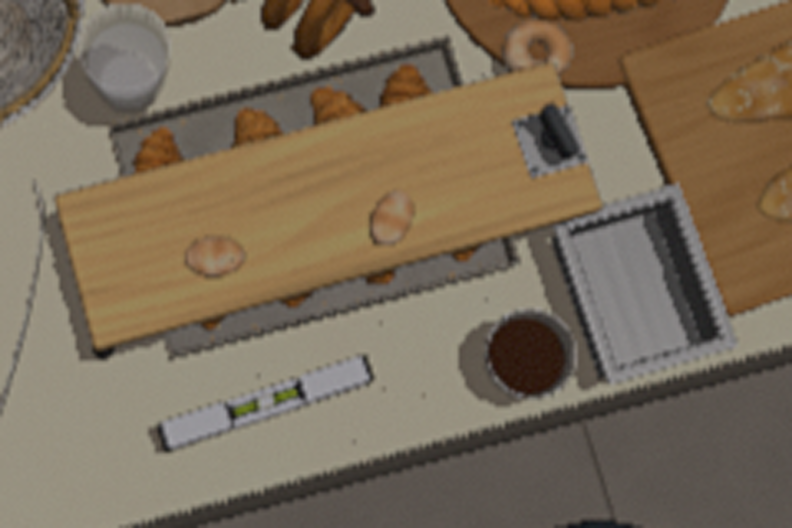

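```bash
python3 - <<'E'
from h import *
d=load("top0");im=d["image"].astype(int)
P=world(d,*[a.ravel() for a in np.meshgrid(np.arange(512),np.arange(384))]).reshape(384,512,3)
Z=P[...,2]
v,u=np.mgrid[:384,:512]
c=np.array([.5766,.0105]);ex=np.array([.2704,-.9627]);ey=np.array([.9627,.2704])
X=(P[...,:2]-c)@ex;Y=(P[...,:2]-c)@ey
# shelf plane robust, constrained
m=(abs(X)<.2)&(abs(Y)<.06)&(Z>.07)&(Z<.11)
a=X[m];z=Z[m];
for _ in range(6):
    p=np.polyfit(a,z,1);r=z-np.polyval(p,a);k=abs(r)<.004;a,z=a[k],z[k]
print("plane",p,np.std(r))
for n in("a","b"):
    x0=-.1 if n=="a" else .03
    H=Z-np.polyval(p,X)
    mm=(abs(X-x0)<.065)&(abs(Y)<.06)&(H>.006)&(H<.03)
    nn,l,s,ce=cv2.connectedComponentsWithStats(mm.astype(np.uint8));i=1+np.argmax(s[1:,4]);mm=l==i
    # recompute on plane at height top-ish
    w=P[mm]
    q=w[:,:2];cc=q.mean(0);C=np.cov((q-cc).T);e,V=np.linalg.eigh(C)
    print(n,mm.sum(),"c",cc,"shelf xy",(cc-c)@ex,(cc-c)@ey,"sizes",4*np.sqrt(e),"long axis deg",np.degrees(np.arctan2(V[1,1],V[0,1])),"z",np.percentile(w[:,2],[10,50,90]),"rect",cv2.minAreaRect(q.astype(np.float32)))
m=(Z>.032)&(Z<.05)&(u>240)&(u<320)&(v>245)&(v<280)
n,l,s,ce=cv2.connectedComponentsWithStats(m.astype(np.uint8));print(s)
q=P[m&np.isin(l,[i for i in range(1,n) if s[i,4]>20])]
pr=cv2.minAreaRect(q[:,:2].astype(np.float32));print("level",pr)
# by colour: bright/outlined; ray onto 0.04
g=d["image"].min(2);mc=((g>140)&(u>240)&(u<320)&(v>245)&(v<280)).astype(np.uint8)
w=world(d,u[mc>0],v[mc>0],.04);print(mc.sum(),cv2.minAreaRect(w[:,:2].astype(np.float32)))
cv2.imwrite("pics/lev.png",cv2.resize(d["image"][235:290,235:330],None,fx=8,fy=8,interpolation=cv2.INTER_NEAREST))
E
```

```text
plane [-0.0141853   0.08109756] 0.0018569690600814743
a 163 c [0.53010971 0.10272816] shelf xy -0.10135902799310376 -0.019817710683198687 sizes [0.03177113 0.04623374] long axis deg 94.8311283454153 z [0.09045611 0.09357636 0.09718463] rect ((0.5300868153572083, 0.10282699763774872), (0.02971777692437172, 0.04556233435869217), 12.525155067443848)
b 156 c [ 0.5612071 -0.0385427] shelf xy 0.04305116562429244 -0.02807988968793388 sizes [0.03087394 0.04675808] long axis deg 155.96995063556483 z [0.08810761 0.0910297  0.09483814] rect ((0.5620231628417969, -0.03806581720709801), (0.029743129387497902, 0.04572807997465134), 71.07538604736328)
[[     0      0    512    384 196146]
 [   257    246      1      1      1]
 [   248    247     66     29    460]
 [   275    266      1      1      1]]
level ((0.4206143319606781, 0.061276257038116455), (0.022101981565356255, 0.1794808954000473), 18.400659561157227)
314 ((0.41972482204437256, 0.062271177768707275), (0.01987222023308277, 0.1670393943786621), 19.05902862548828)
```

View pics/lev.png

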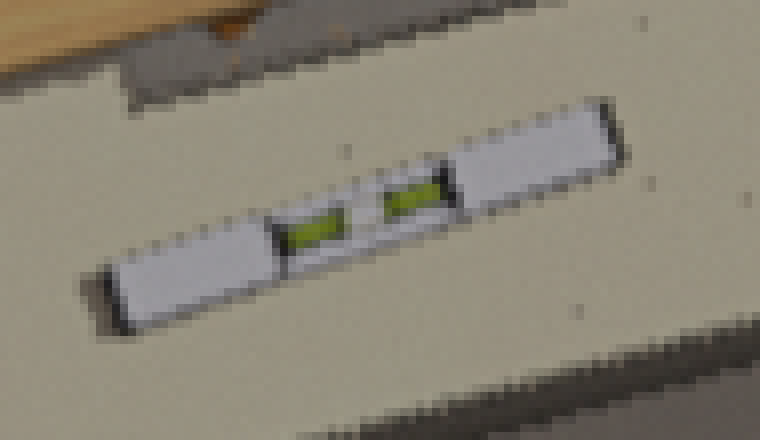

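Both biscuits, the level and the wing are located. Next I'll check for tall obstacles near the work and make a row planner.

```bash
cat >> h.py <<'E'
from scipy.spatial.transform import Rotation as Ro
def plan(pos,deg,n,off=0):
    """rows from the measured pose to world pos with jaw heading deg, tool down"""
    from plant import telemetry
    o=telemetry.observe();p=o["position"];q=o["tool_rot"];R=Ro.from_quat([q[1],q[2],q[3],q[0]])
    h=np.radians(deg);c,s=np.cos(h),np.sin(h)
    Rt=Ro.from_matrix(np.array([[c,s,0],[s,-c,0],[0,0,-1.]]))
    rv=(R.inv()*Rt).as_rotvec()/n;d=(np.array(pos)-p)/n
    print("clock %.2f pos %s force %s width %.4f"%(o["clock"],np.round(p,4),np.round(o["force"],1),o["grip_width"]),"rotvec",np.round(rv*n,3),"step mm %.1f"%(1e3*np.linalg.norm(d)))
    for k in range(n):
        t=(R*Ro.from_rotvec(rv*k)).inv().apply(d)
        print('{"rx":%.3f,"ry":%.3f,"rz":%.3f,"x":%.4f,"y":%.4f,"z":%.4f}'%(*rv,*t))
E
python3 - <<'E'
from h import *
for n in("top0","scene0"):
    d=load(n)
    P=world(d,*[a.ravel() for a in np.meshgrid(np.arange(512),np.arange(384))])
    ok=(d["z_map"].ravel()>0)
    q=P[ok&(P[:,2]>.13)&(P[:,2]<.6)&(P[:,0]>.35)&(P[:,0]<.85)&(P[:,1]>-.4)&(P[:,1]<.4)]
    for i in range(7):
        for j in range(8):
            x=.4+i*.06;y=.3-j*.08
            s=q[(abs(q[:,0]-x)<.03)&(abs(q[:,1]-y)<.04)]
            print("%3d"%(s[:,2].max()*1000) if len(s)>2 else "  -",end=" ")
        print()
    print()
plan((.561,-.0385,.2),68,20)
E
```

```text
-   -   -   -   -   -   -   - 
  -   -   -   -   -   -   -   - 
  -   -   -   -   -   -   -   - 
  -   -   -   -   -   -   -   - 
  -   -   -   -   -   -   -   - 
205 146 487 514 513   -   -   - 
231 388 515 516 508   -   -   - 

  -   -   -   -   -   -   -   - 
  -   -   -   -   -   -   -   - 
  -   -   -   -   -   -   -   - 
  -   -   -   -   -   -   -   - 
  -   -   - 463   -   -   -   - 
201   - 490 514 513   -   -   - 
231 388 515 515 474   -   -   - 

clock 0.10 pos [ 0.2813 -0.5854  0.2045] force [-0.1 -0.7  0. ] width 0.0939 rotvec [-2.00e-03  1.00e-03 -2.31e+00] step mm 30.7
{"rx":-0.000,"ry":0.000,"rz":-0.115,"x":-0.0186,"y":-0.0244,"z":0.0003}
{"rx":-0.000,"ry":0.000,"rz":-0.115,"x":-0.0157,"y":-0.0264,"z":0.0003}
{"rx":-0.000,"ry":0.000,"rz":-0.115,"x":-0.0125,"y":-0.0281,"z":0.0003}
{"rx":-0.000,"ry":0.000,"rz":-0.115,"x":-0.0092,"y":-0.0293,"z":0.0003}
{"rx":-0.000,"ry":0.000,"rz":-0.115,"x":-0.0057,"y":-0.0302,"z":0.0002}
{"rx":-0.000,"ry":0.000,"rz":-0.115,"x":-0.0022,"y":-0.0306,"z":0.0002}
{"rx":-0.000,"ry":0.000,"rz":-0.115,"x":0.0013,"y":-0.0307,"z":0.0002}
{"rx":
[... 216 characters left out ...]
000,"ry":0.000,"rz":-0.115,"x":0.0149,"y":-0.0269,"z":0.0002}
{"rx":-0.000,"ry":0.000,"rz":-0.115,"x":0.0178,"y":-0.0250,"z":0.0002}
{"rx":-0.000,"ry":0.000,"rz":-0.115,"x":0.0206,"y":-0.0228,"z":0.0002}
{"rx":-0.000,"ry":0.000,"rz":-0.115,"x":0.0231,"y":-0.0202,"z":0.0002}
{"rx":-0.000,"ry":0.000,"rz":-0.115,"x":0.0253,"y":-0.0174,"z":0.0002}
{"rx":-0.000,"ry":0.000,"rz":-0.115,"x":0.0271,"y":-0.0144,"z":0.0002}
{"rx":-0.000,"ry":0.000,"rz":-0.115,"x":0.0286,"y":-0.0112,"z":0.0002}
{"rx":-0.000,"ry":0.000,"rz":-0.115,"x":0.0297,"y":-0.0078,"z":0.0002}
{"rx":-0.000,"ry":0.000,"rz":-0.115,"x":0.0304,"y":-0.0044,"z":0.0002}
{"rx":-0.000,"ry":0.000,"rz":-0.115,"x":0.0307,"y":-0.0008,"z":0.0002}
```

move_arm --deltas '[{"rz": -0.115,"x": -0.019,"y": -0.024,"hand": 0.094},{"rz": -0.115,"x": -0.016,"y": -0.026,"hand": 0.094},{"rz": -0.115,"x": -0.0125,"y": -0.028,"hand": 0.094},{"rz": -0.115,"x": -0.009,"y": -0.029,"hand": 0.094},{"rz": -0.115,"x": -0.006,"y": -0.03,"hand": 0.094},{"rz": -0.115,"x": -0.002,"y": -0.031,"hand": 0.094},{"rz": -0.115,"x": 0.001,"y": -0.031,"hand": 0.094},{"rz": -0.115,"x": 0.005,"y": -0.03,"hand": 0.094}]'

```text
$.deltas[0]: bad value
```

```bash
python3 -c "
from h import *
plan((.561,-.0385,.15),68,14)"
```

```text
clock 0.10 pos [ 0.2813 -0.5854  0.2045] force [-0.1 -0.7  0. ] width 0.0939 rotvec [-2.00e-03  1.00e-03 -2.31e+00] step mm 44.0
{"rx":-0.000,"ry":0.000,"rz":-0.165,"x":-0.0266,"y":-0.0349,"z":0.0039}
{"rx":-0.000,"ry":0.000,"rz":-0.165,"x":-0.0205,"y":-0.0388,"z":0.0039}
{"rx":-0.000,"ry":0.000,"rz":-0.165,"x":-0.0138,"y":-0.0416,"z":0.0039}
{"rx":-0.000,"ry":0.000,"rz":-0.165,"x":-0.0068,"y":-0.0433,"z":0.0039}
{"rx":-0.000,"ry":0.000,"rz":-0.165,"x":0.0004,"y":-0.0439,"z":0.0039}
{"rx":-0.000,"ry":0.000,"rz":-0.165,"x":0.0076,"y":-0.0432,"z":0.0039}
{"rx":-0.000,"ry":0.000,"rz":-0.165,"x":0.0146,"y":-0.0414,"z":0.0039}
{"rx":-0.000,"ry":0.000,"rz":-0.165,"x":0.0212,"y":-0.0384,"z":0.0039}
{"rx":-0.000,"ry":0.000,"rz":-0.165,"x":0.0272,"y":-0.0344,"z":0.0039}
{"rx":-0.000,"ry":0.000,"rz":-0.165,"x":0.0325,"y":-0.0295,"z":0.0039}
{"rx":-0.000,"ry":0.000,"rz":-0.165,"x":0.0369,"y":-0.0237,"z":0.0039}
{"rx":-0.000,"ry":0.000,"rz":-0.165,"x":0.0403,"y":-0.0173,"z":0.0039}
{"rx":-0.000,"ry":0.000,"rz":-0.165,"x":0.0426,"y":-0.0105,"z":0.0039}
{"rx":-0.000,"ry":0.000,"rz":-0.165,"x":0.0437,"y":-0.0033,"z":0.0039}
```

All keys seem to be required.

move_arm --deltas '[{"rx": 0,"ry": 0,"rz": -0.115,"x": -0.019,"y": -0.024,"z": 0,"hand": 0.094},{"rx": 0,"ry": 0,"rz": -0.115,"x": -0.016,"y": -0.026,"z": 0,"hand": 0.094},{"rx": 0,"ry": 0,"rz": -0.115,"x": -0.0125,"y": -0.028,"z": 0,"hand": 0.094},{"rx": 0,"ry": 0,"rz": -0.115,"x": -0.009,"y": -0.029,"z": 0,"hand": 0.094},{"rx": 0,"ry": 0,"rz": -0.115,"x": -0.006,"y": -0.03,"z": 0,"hand": 0.094},{"rx": 0,"ry": 0,"rz": -0.115,"x": -0.002,"y": -0.031,"z": 0,"hand": 0.094},{"rx": 0,"ry": 0,"rz": -0.115,"x": 0.001,"y": -0.031,"z": 0,"hand": 0.094},{"rx": 0,"ry": 0,"rz": -0.115,"x": 0.005,"y": -0.03,"z": 0,"hand": 0.094}]'

```text
clock: 0.77
position: [0.3885, -0.3587, 0.1999]
tool_rot: [-0.003, 0.996, -0.085, -0.002]
force: [0.3, 0.6, -0.2]
grip_width: 0.0939
```

```bash
python3 -c "
from h import *
plan((.561,-.0385,.15),68,12)"
```

```text
clock 0.77 pos [ 0.3885 -0.3587  0.1999] force [ 0.3  0.6 -0.2] width 0.0939 rotvec [-0.009 -0.    -1.357] step mm 30.6
{"rx":-0.001,"ry":-0.000,"rz":-0.113,"x":0.0097,"y":-0.0287,"z":0.0043}
{"rx":-0.001,"ry":-0.000,"rz":-0.113,"x":0.0128,"y":-0.0274,"z":0.0043}
{"rx":-0.001,"ry":-0.000,"rz":-0.113,"x":0.0159,"y":-0.0258,"z":0.0042}
{"rx":-0.001,"ry":-0.000,"rz":-0.113,"x":0.0187,"y":-0.0239,"z":0.0042}
{"rx":-0.001,"ry":-0.000,"rz":-0.113,"x":0.0212,"y":-0.0216,"z":0.0042}
{"rx":-0.001,"ry":-0.000,"rz":-0.113,"x":0.0235,"y":-0.0191,"z":0.0042}
{"rx":-0.001,"ry":-0.000,"rz":-0.113,"x":0.0255,"y":-0.0163,"z":0.0042}
{"rx":-0.001,"ry":-0.000,"rz":-0.113,"x":0.0272,"y":-0.0133,"z":0.0042}
{"rx":-0.001,"ry":-0.000,"rz":-0.113,"x":0.0286,"y":-0.0102,"z":0.0042}
{"rx":-0.001,"ry":-0.000,"rz":-0.113,"x":0.0295,"y":-0.0069,"z":0.0042}
{"rx":-0.001,"ry":-0.000,"rz":-0.113,"x":0.0301,"y":-0.0035,"z":0.0042}
{"rx":-0.001,"ry":-0.000,"rz":-0.113,"x":0.0303,"y":-0.0001,"z":0.0042}
```

move_arm --deltas '[{"rx": 0,"ry": 0,"rz": -0.115,"x": 0.0097,"y": -0.0287,"z": 0.004,"hand": 0.07},{"rx": 0,"ry": 0,"rz": -0.115,"x": 0.013,"y": -0.0275,"z": 0.004,"hand": 0.07},{"rx": 0,"ry": 0,"rz": -0.115,"x": 0.016,"y": -0.026,"z": 0.004,"hand": 0.07},{"rx": 0,"ry": 0,"rz": -0.115,"x": 0.019,"y": -0.024,"z": 0.004,"hand": 0.07},{"rx": 0,"ry": 0,"rz": -0.115,"x": 0.021,"y": -0.0215,"z": 0.004,"hand": 0.07},{"rx": 0,"ry": 0,"rz": -0.115,"x": 0.0235,"y": -0.019,"z": 0.004,"hand": 0.07},{"rx": 0,"ry": 0,"rz": -0.115,"x": 0.0255,"y": -0.0165,"z": 0.004,"hand": 0.07},{"rx": 0,"ry": 0,"rz": -0.115,"x": 0.027,"y": -0.0135,"z": 0.004,"hand": 0.07}]'

```text
clock: 1.43
position: [0.4999, -0.1289, 0.1662]
tool_rot: [-0.005, 0.922, 0.388, -0.001]
force: [-0.1, -0.4, -1.0]
grip_width: 0.07
```

```bash
python3 -c "
from h import *
plan((.561,-.0385,.11),68,5)"
```

```text
clock 1.43 pos [ 0.4999 -0.1289  0.1662] force [-0.1 -0.4 -1. ] width 0.0700 rotvec [-0.009 -0.004 -0.391] step mm 24.6
{"rx":-0.002,"ry":-0.001,"rz":-0.078,"x":0.0215,"y":-0.0038,"z":0.0113}
{"rx":-0.002,"ry":-0.001,"rz":-0.078,"x":0.0217,"y":-0.0021,"z":0.0113}
{"rx":-0.002,"ry":-0.001,"rz":-0.078,"x":0.0218,"y":-0.0005,"z":0.0113}
{"rx":-0.002,"ry":-0.001,"rz":-0.078,"x":0.0218,"y":0.0012,"z":0.0113}
{"rx":-0.002,"ry":-0.001,"rz":-0.078,"x":0.0216,"y":0.0029,"z":0.0112}
```

move_arm --deltas '[{"rx": -0.002,"ry": 0,"rz": -0.078,"x": 0.022,"y": -0.004,"z": 0.009,"hand": 0.06},{"rx": -0.002,"ry": 0,"rz": -0.078,"x": 0.022,"y": -0.002,"z": 0.01,"hand": 0.06},{"rx": -0.002,"ry": 0,"rz": -0.078,"x": 0.022,"y": 0,"z": 0.01,"hand": 0.06},{"rx": -0.002,"ry": 0,"rz": -0.078,"x": 0.022,"y": 0.001,"z": 0.011,"hand": 0.06},{"rx": -0.002,"ry": 0,"rz": -0.078,"x": 0.022,"y": 0.003,"z": 0.011,"hand": 0.06},{"rx": 0,"ry": 0,"rz": 0,"x": 0,"y": 0,"z": 0,"hand": 0.06}]'

```text
clock: 1.93
position: [0.563, -0.0258, 0.111]
tool_rot: [-0.002, 0.821, 0.572, 0.001]
force: [0.6, -0.1, -1.3]
grip_width: 0.0599
```

```bash
python3 -c "
from h import *
plan((.561,-.0385,.0835),68,3)"
```

```text
clock 1.93 pos [ 0.563  -0.0258  0.111 ] force [ 0.6 -0.1 -1.3] width 0.0599 rotvec [-0.001 -0.004  0.03 ] step mm 10.1
{"rx":-0.000,"ry":-0.001,"rz":0.010,"x":-0.0042,"y":0.0009,"z":0.0092}
{"rx":-0.000,"ry":-0.001,"rz":0.010,"x":-0.0042,"y":0.0009,"z":0.0092}
{"rx":-0.000,"ry":-0.001,"rz":0.010,"x":-0.0042,"y":0.0009,"z":0.0092}
```

move_arm --deltas '[{"rx": 0,"ry": 0,"rz": 0.03,"x": -0.0127,"y": 0.0027,"z": 0.002,"hand": 0.06},{"rx": 0,"ry": 0,"rz": 0,"x": 0,"y": 0,"z": 0.012,"hand": 0.06},{"rx": 0,"ry": 0,"rz": 0,"x": 0,"y": 0,"z": 0.008,"hand": 0.06},{"rx": 0,"ry": 0,"rz": 0,"x": 0,"y": 0,"z": 0,"hand": 0.06}]'

```text
clock: 2.27
position: [0.5598, -0.0411, 0.0867]
tool_rot: [-0.002, 0.831, 0.557, 0.001]
force: [-0.6, 0.0, 0.0]
grip_width: 0.06
```

```bash
python3 -c "
from h import *
plan((.561,-.0385,.0835),68,1)
from plant import cams
d=cams.get_image('top');cv2.imwrite('pics/b1.png',cv2.resize(d['image'][150:260,230:380],None,fx=5,fy=5))"
```

```text
clock 2.27 pos [ 0.5598 -0.0411  0.0867] force [-0.6  0.   0. ] width 0.0600 rotvec [-0.002 -0.003 -0.006] step mm 4.3
{"rx":-0.002,"ry":-0.003,"rz":-0.006,"x":0.0029,"y":0.0002,"z":0.0032}
```

View pics/b1.png

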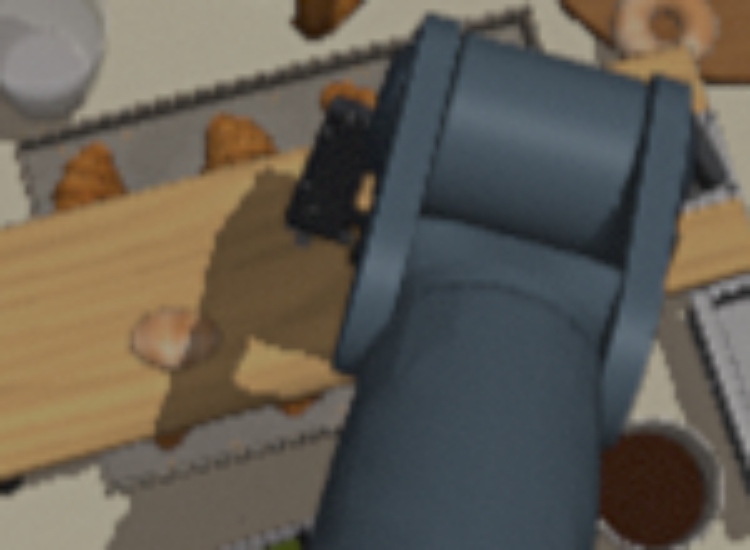

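The arm hides biscuit b from the top camera, and nothing has been disturbed. I'll finish the descent and close.

move_arm --deltas '[{"rx": 0,"ry": 0,"rz": 0,"x": 0.002,"y": 0,"z": 0.003,"hand": 0.06},{"rx": 0,"ry": 0,"rz": 0,"x": 0,"y": 0,"z": 0,"hand": 0.02},{"rx": 0,"ry": 0,"rz": 0,"x": 0,"y": 0,"z": 0,"hand": 0.02},{"rx": 0,"ry": 0,"rz": 0,"x": 0,"y": 0,"z": 0,"hand": 0.02},{"rx": 0,"ry": 0,"rz": 0,"x": 0,"y": 0,"z": 0,"hand": 0.02},{"rx": 0,"ry": 0,"rz": 0,"x": 0,"y": 0,"z": 0,"hand": 0.02}]'

```text
clock: 2.82
position: [0.5613, -0.0411, 0.0856]
tool_rot: [-0.001, 0.832, 0.555, 0.002]
force: [-0.3, -0.3, 0.1]
grip_width: 0.0298
```

```bash
python3 -c "
from h import *
plan((.561,-.0385,.0835),68,1)"
```

```text
clock 2.82 pos [ 0.5613 -0.0411  0.0856] force [-0.3 -0.3  0.1] width 0.0298 rotvec [ 0.001 -0.003 -0.01 ] step mm 3.3
{"rx":0.001,"ry":-0.003,"rz":-0.010,"x":0.0023,"y":-0.0013,"z":0.0021}
```

The grip stopped at 29.8 mm, so the biscuit is held. Lift and carry it to the pan.

move_arm --deltas '[{"rx": 0,"ry": 0,"rz": 0,"x": 0,"y": 0,"z": -0.02,"hand": 0.02},{"rx": 0,"ry": 0,"rz": 0,"x": 0,"y": 0,"z": -0.03,"hand": 0.02},{"rx": 0,"ry": 0,"rz": 0,"x": 0,"y": 0,"z": -0.025,"hand": 0.02}]'

```text
clock: 3.07
position: [0.5566, -0.0399, 0.1562]
tool_rot: [-0.006, 0.832, 0.555, -0.003]
force: [1.4, -0.4, -0.3]
grip_width: 0.029
```

```bash
python3 -c "
from h import *
c=np.array([.5152,-.2458]);l=np.array([np.cos(np.radians(16.5)),np.sin(np.radians(16.5))])
print(c+.02*l,c-.02*l)
plan((*(c+.02*l),.15),16.5,8)"
```

```text
[ 0.53437639 -0.24011969] [ 0.49602361 -0.25148031]
clock 3.07 pos [ 0.5566 -0.0399  0.1562] force [ 1.4 -0.4 -0.3] width 0.0290 rotvec [-0.013  0.004  0.889] step mm 25.2
{"rx":-0.002,"ry":0.001,"rz":0.111,"x":-0.0242,"y":0.0070,"z":0.0006}
{"rx":-0.002,"ry":0.001,"rz":0.111,"x":-0.0232,"y":0.0097,"z":0.0006}
{"rx":-0.002,"ry":0.001,"rz":0.111,"x":-0.0220,"y":0.0122,"z":0.0007}
{"rx":-0.002,"ry":0.001,"rz":0.111,"x":-0.0205,"y":0.0146,"z":0.0007}
{"rx":-0.002,"ry":0.001,"rz":0.111,"x":-0.0188,"y":0.0168,"z":0.0007}
{"rx":-0.002,"ry":0.001,"rz":0.111,"x":-0.0168,"y":0.0187,"z":0.0007}
{"rx":-0.002,"ry":0.001,"rz":0.111,"x":-0.0146,"y":0.0205,"z":0.0007}
{"rx":-0.002,"ry":0.001,"rz":0.111,"x":-0.0123,"y":0.0220,"z":0.0007}
```

move_arm --deltas '[{"rx": -0.002,"ry": 0,"rz": 0.111,"x": -0.024,"y": 0.007,"z": 0,"hand": 0.02},{"rx": -0.002,"ry": 0,"rz": 0.111,"x": -0.023,"y": 0.01,"z": 0,"hand": 0.02},{"rx": -0.002,"ry": 0,"rz": 0.111,"x": -0.022,"y": 0.012,"z": 0,"hand": 0.02},{"rx": -0.002,"ry": 0,"rz": 0.111,"x": -0.0205,"y": 0.0145,"z": 0,"hand": 0.02},{"rx": -0.002,"ry": 0,"rz": 0.111,"x": -0.019,"y": 0.017,"z": 0,"hand": 0.02},{"rx": -0.002,"ry": 0,"rz": 0.111,"x": -0.017,"y": 0.0187,"z": 0,"hand": 0.02},{"rx": -0.002,"ry": 0,"rz": 0.111,"x": -0.011,"y": 0.015,"z": 0,"hand": 0.02},{"rx": 0,"ry": 0,"rz": 0,"x": 0,"y": 0,"z": 0,"hand": 0.02}]'

```text
clock: 3.73
position: [0.5408, -0.2153, 0.1671]
tool_rot: [0.007, 0.983, 0.183, 0.007]
force: [0.5, -0.2, 0.2]
grip_width: 0.0288
```

```bash
python3 -c "
from h import *
plan((.534,-.240,.04),16.5,4)"
```

```text
clock 3.73 pos [ 0.5408 -0.2153  0.1671] force [ 0.5 -0.2  0.2] width 0.0288 rotvec [ 0.015 -0.012  0.08 ] step mm 32.4
{"rx":0.004,"ry":-0.003,"rz":0.020,"x":-0.0042,"y":0.0047,"z":0.0318}
{"rx":0.004,"ry":-0.003,"rz":0.020,"x":-0.0040,"y":0.0049,"z":0.0318}
{"rx":0.004,"ry":-0.003,"rz":0.020,"x":-0.0038,"y":0.0051,"z":0.0318}
{"rx":0.004,"ry":-0.003,"rz":0.020,"x":-0.0036,"y":0.0052,"z":0.0318}
```

move_arm --deltas '[{"rx": 0.008,"ry": -0.006,"rz": 0.04,"x": -0.009,"y": 0.01,"z": 0.015,"hand": 0.02},{"rx": 0.004,"ry": -0.003,"rz": 0.03,"x": -0.007,"y": 0.01,"z": 0.028,"hand": 0.02},{"rx": 0,"ry": 0,"rz": 0,"x": 0,"y": 0,"z": 0.03,"hand": 0.02},{"rx": 0,"ry": 0,"rz": 0,"x": 0,"y": 0,"z": 0,"hand": 0.02}]'

```text
clock: 4.07
position: [0.5353, -0.2412, 0.0955]
tool_rot: [0.003, 0.989, 0.15, 0.004]
force: [-0.6, 0.7, -0.7]
grip_width: 0.0292
```

```bash
python3 -c "
from h import *
plan((.534,-.240,.035),16.5,2)"
```

```text
clock 4.07 pos [ 0.5353 -0.2412  0.0955] force [-0.6  0.7 -0.7] width 0.0292 rotvec [ 0.007 -0.008  0.013] step mm 30.3
{"rx":0.004,"ry":-0.004,"rz":0.007,"x":-0.0007,"y":-0.0010,"z":0.0302}
{"rx":0.004,"ry":-0.004,"rz":0.007,"x":-0.0006,"y":-0.0009,"z":0.0302}
```

move_arm --deltas '[{"rx": 0.004,"ry": -0.004,"rz": 0.007,"x": -0.001,"y": -0.001,"z": 0.027,"hand": 0.02},{"rx": 0.003,"ry": -0.004,"rz": 0.006,"x": 0,"y": 0,"z": 0.026,"hand": 0.02},{"rx": 0,"ry": 0,"rz": 0,"x": 0,"y": 0,"z": 0,"hand": 0.02},{"rx": 0,"ry": 0,"rz": 0,"x": 0,"y": 0,"z": 0,"hand": 0.048},{"rx": 0,"ry": 0,"rz": 0,"x": 0,"y": 0,"z": 0,"hand": 0.048},{"rx": 0,"ry": 0,"rz": 0,"x": 0,"y": 0,"z": -0.03,"hand": 0.048},{"rx": 0,"ry": 0,"rz": 0,"x": 0,"y": 0,"z": -0.04,"hand": 0.06},{"rx": 0,"ry": 0,"rz": 0,"x": 0,"y": 0,"z": -0.04,"hand": 0.06}]'

```text
clock: 4.73
position: [0.5339, -0.2347, 0.156]
tool_rot: [-0.004, 0.989, 0.15, -0.003]
force: [1.3, -0.5, -0.0]
grip_width: 0.0578
```

```bash
python3 -c "
from h import *
plan((.530,.103,.13),8,10)"
```

```text
clock 4.73 pos [ 0.5339 -0.2347  0.156 ] force [ 1.3 -0.5 -0. ] width 0.0578 rotvec [-0.008  0.006  0.161] step mm 33.9
{"rx":-0.001,"ry":0.001,"rz":0.016,"x":0.0097,"y":-0.0323,"z":0.0028}
{"rx":-0.001,"ry":0.001,"rz":0.016,"x":0.0091,"y":-0.0325,"z":0.0028}
{"rx":-0.001,"ry":0.001,"rz":0.016,"x":0.0086,"y":-0.0326,"z":0.0028}
{"rx":-0.001,"ry":0.001,"rz":0.016,"x":0.0081,"y":-0.0328,"z":0.0028}
{"rx":-0.001,"ry":0.001,"rz":0.016,"x":0.0075,"y":-0.0329,"z":0.0027}
{"rx":-0.001,"ry":0.001,"rz":0.016,"x":0.0070,"y":-0.0330,"z":0.0027}
{"rx":-0.001,"ry":0.001,"rz":0.016,"x":0.0065,"y":-0.0331,"z":0.0027}
{"rx":-0.001,"ry":0.001,"rz":0.016,"x":0.0059,"y":-0.0332,"z":0.0027}
{"rx":-0.001,"ry":0.001,"rz":0.016,"x":0.0054,"y":-0.0333,"z":0.0026}
{"rx":-0.001,"ry":0.001,"rz":0.016,"x":0.0049,"y":-0.0334,"z":0.0026}
```

move_arm --deltas '[{"rx": 0,"ry": 0,"rz": 0.016,"x": 0.0097,"y": -0.032,"z": -0.005,"hand": 0.06},{"rx": 0,"ry": 0,"rz": 0.016,"x": 0.009,"y": -0.0325,"z": 0,"hand": 0.06},{"rx": 0,"ry": 0,"rz": 0.016,"x": 0.0086,"y": -0.0325,"z": 0,"hand": 0.06},{"rx": 0,"ry": 0,"rz": 0.016,"x": 0.008,"y": -0.033,"z": 0,"hand": 0.06},{"rx": 0,"ry": 0,"rz": 0.016,"x": 0.0075,"y": -0.033,"z": 0,"hand": 0.06},{"rx": 0,"ry": 0,"rz": 0.016,"x": 0.007,"y": -0.033,"z": 0,"hand": 0.06},{"rx": 0,"ry": 0,"rz": 0.016,"x": 0.0065,"y": -0.033,"z": 0,"hand": 0.06},{"rx": 0,"ry": 0,"rz": 0.016,"x": 0.006,"y": -0.033,"z": 0,"hand": 0.06}]'

```text
clock: 5.4
position: [0.5451, 0.0357, 0.1972]
tool_rot: [0.011, 0.996, 0.082, 0.023]
force: [1.0, -1.1, -0.2]
grip_width: 0.0599
```

```bash
python3 -c "
from h import *
plan((.530,.103,.12),8,3)"
```

```text
clock 5.40 pos [0.5451 0.0357 0.1972] force [ 1.  -1.1 -0.2] width 0.0599 rotvec [ 0.025 -0.044  0.024] step mm 34.5
{"rx":0.008,"ry":-0.015,"rz":0.008,"x":-0.0024,"y":-0.0236,"z":0.0250}
{"rx":0.008,"ry":-0.015,"rz":0.008,"x":-0.0022,"y":-0.0234,"z":0.0253}
{"rx":0.008,"ry":-0.015,"rz":0.008,"x":-0.0021,"y":-0.0232,"z":0.0255}
```

move_arm --deltas '[{"rx": 0.012,"ry": -0.022,"rz": 0.012,"x": -0.003,"y": -0.023,"z": 0.02,"hand": 0.06},{"rx": 0.012,"ry": -0.022,"rz": 0.012,"x": -0.003,"y": -0.022,"z": 0.025,"hand": 0.06},{"rx": 0,"ry": 0,"rz": 0,"x": -0.002,"y": -0.01,"z": 0.015,"hand": 0.06},{"rx": 0,"ry": 0,"rz": 0,"x": 0,"y": 0,"z": 0,"hand": 0.06}]'

```text
clock: 5.73
position: [0.5344, 0.0981, 0.1478]
tool_rot: [0.001, 0.997, 0.075, 0.01]
force: [-0.4, -0.1, -0.4]
grip_width: 0.0602
```

```bash
python3 -c "
from h import *
plan((.530,.103,.086),8,2)"
```

```text
clock 5.73 pos [0.5344 0.0981 0.1478] force [-0.4 -0.1 -0.4] width 0.0602 rotvec [ 0.003 -0.02   0.011] step mm 31.1
{"rx":0.001,"ry":-0.010,"rz":0.005,"x":-0.0024,"y":-0.0029,"z":0.0309}
{"rx":0.001,"ry":-0.010,"rz":0.005,"x":-0.0021,"y":-0.0028,"z":0.0309}
```

move_arm --deltas '[{"rx": 0.001,"ry": -0.012,"rz": 0.006,"x": -0.004,"y": -0.005,"z": 0.018,"hand": 0.06},{"rx": 0.001,"ry": -0.008,"rz": 0.005,"x": 0,"y": 0,"z": 0.018,"hand": 0.06},{"rx": 0,"ry": 0,"rz": 0,"x": 0,"y": 0,"z": 0,"hand": 0.06}]'

```text
clock: 5.98
position: [0.5331, 0.1029, 0.1162]
tool_rot: [0.001, 0.998, 0.07, 0.004]
force: [-0.3, 0.2, -1.1]
grip_width: 0.0599
```

```bash
python3 -c "
from h import *
plan((.530,.103,.0855),8,2)"
```

```text
clock 5.98 pos [0.5331 0.1029 0.1162] force [-0.3  0.2 -1.1] width 0.0599 rotvec [ 0.003 -0.009  0.001] step mm 15.4
{"rx":0.001,"ry":-0.004,"rz":0.001,"x":-0.0017,"y":-0.0003,"z":0.0153}
{"rx":0.001,"ry":-0.004,"rz":0.001,"x":-0.0016,"y":-0.0003,"z":0.0154}
```

move_arm --deltas '[{"rx": 0.001,"ry": -0.005,"rz": 0,"x": -0.003,"y": 0,"z": 0.016,"hand": 0.06},{"rx": 0.001,"ry": -0.003,"rz": 0,"x": 0,"y": 0,"z": 0.012,"hand": 0.06},{"rx": 0,"ry": 0,"rz": 0,"x": 0,"y": 0,"z": 0,"hand": 0.06},{"rx": 0,"ry": 0,"rz": 0,"x": 0,"y": 0,"z": 0,"hand": 0.06}]'

```text
clock: 6.32
position: [0.5333, 0.1005, 0.0914]
tool_rot: [0.001, 0.998, 0.069, 0.003]
force: [-0.6, -0.2, 0.3]
grip_width: 0.0602
```

```bash
python3 -c "
from h import *
plan((.530,.103,.0855),8,1)"
```

```text
clock 6.32 pos [0.5333 0.1005 0.0914] force [-0.6 -0.2  0.3] width 0.0602 rotvec [ 0.002 -0.006 -0.001] step mm 7.2
{"rx":0.002,"ry":-0.006,"rz":-0.001,"x":-0.0030,"y":-0.0029,"z":0.0058}
```

move_arm --deltas '[{"rx": 0.001,"ry": -0.005,"rz": 0,"x": -0.003,"y": -0.003,"z": 0.006,"hand": 0.06},{"rx": 0,"ry": 0,"rz": 0,"x": 0,"y": 0,"z": 0,"hand": 0.02},{"rx": 0,"ry": 0,"rz": 0,"x": 0,"y": 0,"z": 0,"hand": 0.02},{"rx": 0,"ry": 0,"rz": 0,"x": 0,"y": 0,"z": 0,"hand": 0.02},{"rx": 0,"ry": 0,"rz": 0,"x": 0,"y": 0,"z": 0,"hand": 0.02},{"rx": 0,"ry": 0,"rz": 0,"x": 0,"y": 0,"z": 0,"hand": 0.02}]'

```text
clock: 6.82
position: [0.5323, 0.1027, 0.0885]
tool_rot: [0.001, 0.998, 0.069, 0.003]
force: [1.0, -0.1, -0.2]
grip_width: 0.0301
```

move_arm --deltas '[{"rx": 0,"ry": 0,"rz": 0,"x": 0,"y": 0,"z": -0.02,"hand": 0.02},{"rx": 0,"ry": 0,"rz": 0,"x": 0,"y": 0,"z": -0.03,"hand": 0.02},{"rx": 0,"ry": 0,"rz": 0,"x": 0,"y": 0,"z": -0.02,"hand": 0.02}]'

```text
clock: 7.07
position: [0.5277, 0.1028, 0.1552]
tool_rot: [0.0, 0.998, 0.069, -0.003]
force: [-0.0, 0.2, 0.4]
grip_width: 0.0302
```

```bash
python3 -c "
from h import *
plan((.496,-.2515,.15),16.5,10)"
```

```text
clock 7.07 pos [0.5277 0.1028 0.1552] force [-0.   0.2  0.4] width 0.0302 rotvec [-0.     0.005 -0.151] step mm 35.6
{"rx":-0.000,"ry":0.001,"rz":-0.015,"x":-0.0080,"y":0.0347,"z":0.0006}
{"rx":-0.000,"ry":0.001,"rz":-0.015,"x":-0.0085,"y":0.0345,"z":0.0006}
{"rx":-0.000,"ry":0.001,"rz":-0.015,"x":-0.0090,"y":0.0344,"z":0.0006}
{"rx":-0.000,"ry":0.001,"rz":-0.015,"x":-0.0095,"y":0.0343,"z":0.0006}
{"rx":-0.000,"ry":0.001,"rz":-0.015,"x":-0.0101,"y":0.0341,"z":0.0005}
{"rx":-0.000,"ry":0.001,"rz":-0.015,"x":-0.0106,"y":0.0340,"z":0.0005}
{"rx":-0.000,"ry":0.001,"rz":-0.015,"x":-0.0111,"y":0.0338,"z":0.0005}
{"rx":-0.000,"ry":0.001,"rz":-0.015,"x":-0.0116,"y":0.0336,"z":0.0005}
{"rx":-0.000,"ry":0.001,"rz":-0.015,"x":-0.0121,"y":0.0335,"z":0.0005}
{"rx":-0.000,"ry":0.001,"rz":-0.015,"x":-0.0126,"y":0.0333,"z":0.0005}
```

move_arm --deltas '[{"rx": 0,"ry": 0,"rz": -0.015,"x": -0.008,"y": 0.035,"z": 0,"hand": 0.02},{"rx": 0,"ry": 0,"rz": -0.015,"x": -0.0085,"y": 0.0345,"z": 0,"hand": 0.02},{"rx": 0,"ry": 0,"rz": -0.015,"x": -0.009,"y": 0.0345,"z": 0,"hand": 0.02},{"rx": 0,"ry": 0,"rz": -0.015,"x": -0.0095,"y": 0.034,"z": 0,"hand": 0.02},{"rx": 0,"ry": 0,"rz": -0.015,"x": -0.01,"y": 0.034,"z": 0,"hand": 0.02},{"rx": 0,"ry": 0,"rz": -0.015,"x": -0.0105,"y": 0.034,"z": 0,"hand": 0.02},{"rx": 0,"ry": 0,"rz": -0.015,"x": -0.011,"y": 0.034,"z": 0,"hand": 0.02},{"rx": 0,"ry": 0,"rz": -0.015,"x": -0.0115,"y": 0.034,"z": 0,"hand": 0.02}]'

```text
clock: 7.73
position: [0.5088, -0.1867, 0.1652]
tool_rot: [0.002, 0.99, 0.138, 0.006]
force: [0.7, 0.1, 0.2]
grip_width: 0.0297
```

```bash
python3 -c "
from h import *
plan((.496,-.2515,.12),16.5,3)"
```

```text
clock 7.73 pos [ 0.5088 -0.1867  0.1652] force [0.7 0.1 0.2] width 0.0297 rotvec [ 0.006 -0.011 -0.011] step mm 26.7
{"rx":0.002,"ry":-0.004,"rz":-0.004,"x":-0.0102,"y":0.0195,"z":0.0151}
{"rx":0.002,"ry":-0.004,"rz":-0.004,"x":-0.0102,"y":0.0195,"z":0.0151}
{"rx":0.002,"ry":-0.004,"rz":-0.004,"x":-0.0102,"y":0.0195,"z":0.0151}
```

move_arm --deltas '[{"rx": 0.003,"ry": -0.005,"rz": -0.004,"x": -0.011,"y": 0.02,"z": 0.014,"hand": 0.02},{"rx": 0.003,"ry": -0.005,"rz": -0.004,"x": -0.011,"y": 0.018,"z": 0.015,"hand": 0.02},{"rx": 0,"ry": 0,"rz": 0,"x": -0.005,"y": 0.008,"z": 0.01,"hand": 0.02},{"rx": 0,"ry": 0,"rz": 0,"x": 0,"y": 0,"z": 0,"hand": 0.02}]'

```text
clock: 8.07
position: [0.4955, -0.2485, 0.1273]
tool_rot: [0.002, 0.99, 0.138, 0.002]
force: [0.1, 0.4, -1.6]
grip_width: 0.0298
```

```bash
python3 -c "
from h import *
plan((.496,-.2515,.045),16.5,3)"
```

```text
clock 8.07 pos [ 0.4955 -0.2485  0.1273] force [ 0.1  0.4 -1.6] width 0.0298 rotvec [ 0.005 -0.004 -0.01 ] step mm 27.4
{"rx":0.002,"ry":-0.001,"rz":-0.003,"x":-0.0002,"y":0.0009,"z":0.0274}
{"rx":0.002,"ry":-0.001,"rz":-0.003,"x":-0.0002,"y":0.0009,"z":0.0274}
{"rx":0.002,"ry":-0.001,"rz":-0.003,"x":-0.0001,"y":0.0010,"z":0.0274}
```

move_arm --deltas '[{"rx": 0.002,"ry": 0,"rz": 0,"x": 0,"y": 0.002,"z": 0.027,"hand": 0.02},{"rx": 0.002,"ry": 0,"rz": 0,"x": 0,"y": 0.001,"z": 0.025,"hand": 0.02},{"rx": 0,"ry": 0,"rz": 0,"x": 0,"y": 0,"z": 0.02,"hand": 0.02},{"rx": 0,"ry": 0,"rz": 0,"x": 0,"y": 0,"z": 0,"hand": 0.02},{"rx": 0,"ry": 0,"rz": 0,"x": 0,"y": 0,"z": 0,"hand": 0.048},{"rx": 0,"ry": 0,"rz": 0,"x": 0,"y": 0,"z": 0,"hand": 0.048},{"rx": 0,"ry": 0,"rz": 0,"x": 0,"y": 0,"z": -0.03,"hand": 0.048},{"rx": 0,"ry": 0,"rz": 0,"x": 0,"y": 0,"z": -0.04,"hand": 0.06}]'

```text
clock: 8.73
position: [0.4958, -0.2434, 0.1226]
tool_rot: [-0.004, 0.99, 0.14, -0.0]
force: [0.8, -0.8, -0.7]
grip_width: 0.0517
```

```bash
python3 -c "
from h import *
plan((.4206,.0613,.15),18.4,10)"
```

```text
clock 8.73 pos [ 0.4958 -0.2434  0.1226] force [ 0.8 -0.8 -0.7] width 0.0517 rotvec [-0.009 -0.    -0.039] step mm 31.5
{"rx":-0.001,"ry":-0.000,"rz":-0.004,"x":0.0013,"y":-0.0314,"z":-0.0025}
{"rx":-0.001,"ry":-0.000,"rz":-0.004,"x":0.0014,"y":-0.0314,"z":-0.0025}
{"rx":-0.001,"ry":-0.000,"rz":-0.004,"x":0.0015,"y":-0.0314,"z":-0.0025}
{"rx":-0.001,"ry":-0.000,"rz":-0.004,"x":0.0016,"y":-0.0314,"z":-0.0025}
{"rx":-0.001,"ry":-0.000,"rz":-0.004,"x":0.0017,"y":-0.0314,"z":-0.0026}
{"rx":-0.001,"ry":-0.000,"rz":-0.004,"x":0.0019,"y":-0.0313,"z":-0.0026}
{"rx":-0.001,"ry":-0.000,"rz":-0.004,"x":0.0020,"y":-0.0313,"z":-0.0026}
{"rx":-0.001,"ry":-0.000,"rz":-0.004,"x":0.0021,"y":-0.0313,"z":-0.0027}
{"rx":-0.001,"ry":-0.000,"rz":-0.004,"x":0.0022,"y":-0.0313,"z":-0.0027}
{"rx":-0.001,"ry":-0.000,"rz":-0.004,"x":0.0024,"y":-0.0313,"z":-0.0027}
```

move_arm --deltas '[{"rx": 0,"ry": 0,"rz": -0.004,"x": 0.001,"y": -0.031,"z": -0.01,"hand": 0.06},{"rx": 0,"ry": 0,"rz": -0.004,"x": 0.001,"y": -0.031,"z": 0,"hand": 0.06},{"rx": 0,"ry": 0,"rz": -0.004,"x": 0.001,"y": -0.031,"z": 0,"hand": 0.06},{"rx": 0,"ry": 0,"rz": -0.004,"x": 0.0015,"y": -0.031,"z": 0,"hand": 0.06},{"rx": 0,"ry": 0,"rz": -0.004,"x": 0.0015,"y": -0.031,"z": 0,"hand": 0.06},{"rx": 0,"ry": 0,"rz": -0.004,"x": 0.002,"y": -0.031,"z": 0,"hand": 0.06},{"rx": 0,"ry": 0,"rz": -0.004,"x": 0.002,"y": -0.03,"z": 0,"hand": 0.06},{"rx": 0,"ry": 0,"rz": -0.004,"x": 0.002,"y": -0.02,"z": 0,"hand": 0.06}]'

```text
clock: 9.4
position: [0.4495, -0.0122, 0.1592]
tool_rot: [0.01, 0.988, 0.155, 0.019]
force: [1.9, -1.0, 0.0]
grip_width: 0.0598
```

```bash
python3 -c "
from h import *
plan((.4206,.0613,.08),18.4,3)
from plant import cams
d=cams.get_image('scene');cv2.imwrite('pics/s1.png',d['image'])
d=cams.get_image('top');cv2.imwrite('pics/t1.png',d['image'])
cv2.imwrite('pics/tp1.png',np.hstack([cv2.resize(d['image'][185:265,350:435],None,fx=5,fy=5)]))"
```

```text
clock 9.40 pos [ 0.4495 -0.0122  0.1592] force [ 1.9 -1.   0. ] width 0.0598 rotvec [ 0.026 -0.035 -0.009] step mm 37.3
{"rx":0.009,"ry":-0.012,"rz":-0.003,"x":-0.0026,"y":-0.0270,"z":0.0256}
{"rx":0.009,"ry":-0.012,"rz":-0.003,"x":-0.0022,"y":-0.0267,"z":0.0259}
{"rx":0.009,"ry":-0.012,"rz":-0.003,"x":-0.0018,"y":-0.0265,"z":0.0261}
```

View pics/tp1.png

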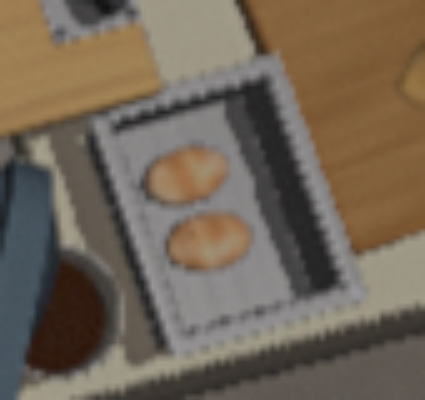

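View pics/s1.png

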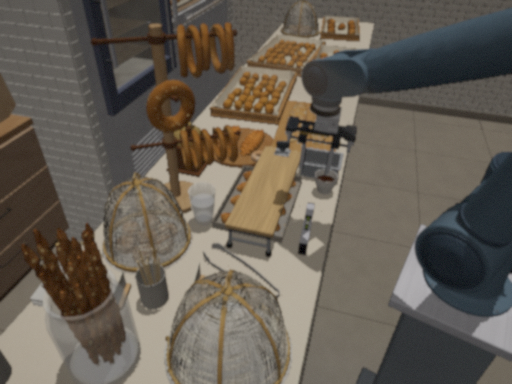

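Both biscuits lie flat in the pan, at about (187,172) and (208,240) in the crop, and the shelf is bare. Next is the level.

move_arm --deltas '[{"rx": 0.013,"ry": -0.018,"rz": 0,"x": -0.003,"y": -0.027,"z": 0.025,"hand": 0.06},{"rx": 0.013,"ry": -0.017,"rz": 0,"x": -0.003,"y": -0.027,"z": 0.025,"hand": 0.06},{"rx": 0,"ry": 0,"rz": 0,"x": -0.002,"y": -0.014,"z": 0.012,"hand": 0.06},{"rx": 0,"ry": 0,"rz": 0,"x": 0,"y": 0,"z": 0,"hand": 0.06},{"rx": 0,"ry": 0,"rz": 0,"x": 0,"y": 0,"z": 0,"hand": 0.06}]'

```text
clock: 9.92
position: [0.4287, 0.0484, 0.1021]
tool_rot: [0.004, 0.988, 0.157, 0.007]
force: [0.4, -0.7, 0.2]
grip_width: 0.0598
```

```bash
python3 -c "
from h import *
plan((.4206,.0613,.06),18.4,2)"
```

```text
clock 9.92 pos [0.4287 0.0484 0.1021] force [ 0.4 -0.7  0.2] width 0.0598 rotvec [ 0.01  -0.013 -0.006] step mm 22.4
{"rx":0.005,"ry":-0.007,"rz":-0.003,"x":-0.0022,"y":-0.0076,"z":0.0209}
{"rx":0.005,"ry":-0.007,"rz":-0.003,"x":-0.0020,"y":-0.0075,"z":0.0210}
```

move_arm --deltas '[{"rx": 0.006,"ry": -0.008,"rz": -0.003,"x": -0.003,"y": -0.009,"z": 0.02,"hand": 0.06},{"rx": 0.004,"ry": -0.006,"rz": -0.003,"x": -0.002,"y": -0.005,"z": 0.018,"hand": 0.06},{"rx": 0,"ry": 0,"rz": 0,"x": 0,"y": 0,"z": 0,"hand": 0.06},{"rx": 0,"ry": 0,"rz": 0,"x": 0,"y": 0,"z": 0,"hand": 0.06}]'

```text
clock: 10.25
position: [0.4276, 0.0555, 0.07]
tool_rot: [0.003, 0.987, 0.158, 0.006]
force: [0.3, -0.4, 0.3]
grip_width: 0.0598
```

```bash
python3 -c "
from h import *
plan((.4206,.0613,.008),18.4,3)"
```

```text
clock 10.25 pos [0.4276 0.0555 0.07  ] force [ 0.3 -0.4  0.3] width 0.0598 rotvec [ 0.007 -0.011 -0.003] step mm 20.9
{"rx":0.002,"ry":-0.004,"rz":-0.001,"x":-0.0018,"y":-0.0027,"z":0.0206}
{"rx":0.002,"ry":-0.004,"rz":-0.001,"x":-0.0017,"y":-0.0026,"z":0.0206}
{"rx":0.002,"ry":-0.004,"rz":-0.001,"x":-0.0017,"y":-0.0026,"z":0.0207}
```

move_arm --deltas '[{"rx": 0.006,"ry": -0.012,"rz": 0,"x": -0.006,"y": -0.007,"z": 0.01,"hand": 0.06},{"rx": 0.003,"ry": -0.003,"rz": 0,"x": -0.002,"y": -0.003,"z": 0.02,"hand": 0.06},{"rx": 0,"ry": 0,"rz": 0,"x": 0,"y": 0,"z": 0.02,"hand": 0.06},{"rx": 0,"ry": 0,"rz": 0,"x": 0,"y": 0,"z": 0,"hand": 0.06}]'

```text
clock: 10.58
position: [0.4228, 0.0599, 0.0242]
tool_rot: [0.001, 0.988, 0.156, 0.003]
force: [-0.2, -0.4, -0.2]
grip_width: 0.0601
```

```bash
python3 -c "
from h import *
plan((.4206,.0613,.008),18.4,1)"
```

```text
clock 10.58 pos [0.4228 0.0599 0.0242] force [-0.2 -0.4 -0.2] width 0.0601 rotvec [ 0.003 -0.006 -0.007] step mm 16.4
{"rx":0.003,"ry":-0.006,"rz":-0.007,"x":-0.0018,"y":-0.0021,"z":0.0162}
```

move_arm --deltas '[{"rx": 0.004,"ry": -0.007,"rz": -0.007,"x": -0.002,"y": -0.003,"z": 0.014,"hand": 0.06},{"rx": 0,"ry": 0,"rz": 0,"x": 0,"y": 0,"z": 0.002,"hand": 0.06},{"rx": 0,"ry": 0,"rz": 0,"x": 0,"y": 0,"z": 0,"hand": 0.015},{"rx": 0,"ry": 0,"rz": 0,"x": 0,"y": 0,"z": 0,"hand": 0.015},{"rx": 0,"ry": 0,"rz": 0,"x": 0,"y": 0,"z": 0,"hand": 0.015},{"rx": 0,"ry": 0,"rz": 0,"x": 0,"y": 0,"z": 0,"hand": 0.015},{"rx": 0,"ry": 0,"rz": 0,"x": 0,"y": 0,"z": 0,"hand": 0.015}]'

```text
clock: 11.17
position: [0.4254, 0.0605, 0.0145]
tool_rot: [0.001, 0.987, 0.159, 0.004]
force: [-1.9, -0.2, -0.9]
grip_width: 0.03
```

```bash
python3 -c "
from h import *
plan((.4206,.0613,.13),18.4,3)"
```

```text
clock 11.17 pos [0.4254 0.0605 0.0145] force [-1.9 -0.2 -0.9] width 0.0300 rotvec [ 0.004 -0.007 -0.002] step mm 38.5
{"rx":0.001,"ry":-0.002,"rz":-0.001,"x":-0.0012,"y":-0.0006,"z":-0.0385}
{"rx":0.001,"ry":-0.002,"rz":-0.001,"x":-0.0012,"y":-0.0007,"z":-0.0385}
{"rx":0.001,"ry":-0.002,"rz":-0.001,"x":-0.0013,"y":-0.0007,"z":-0.0385}
```

move_arm --deltas '[{"rx": 0,"ry": 0,"rz": 0,"x": 0,"y": 0,"z": 0,"hand": 0.015},{"rx": 0,"ry": 0,"rz": 0,"x": 0,"y": 0,"z": 0,"hand": 0.015},{"rx": 0,"ry": 0,"rz": 0,"x": 0,"y": 0,"z": 0,"hand": 0.015}]'

```text
clock: 11.42
position: [0.4254, 0.0605, 0.0151]
tool_rot: [0.001, 0.987, 0.159, 0.004]
force: [-0.5, -0.8, -1.2]
grip_width: 0.022
```

```bash
python3 -c "
from h import *
plan((.4206,.0613,.13),18.4,3)
from plant import cams
d=cams.get_image('top');cv2.imwrite('pics/t2.png',cv2.resize(d['image'][200:320,190:350],None,fx=4.5,fy=4.5))"
```

```text
clock 11.42 pos [0.4254 0.0605 0.0151] force [-0.5 -0.8 -1.2] width 0.0220 rotvec [ 0.004 -0.008 -0.002] step mm 38.3
{"rx":0.001,"ry":-0.003,"rz":-0.001,"x":-0.0011,"y":-0.0006,"z":-0.0383}
{"rx":0.001,"ry":-0.003,"rz":-0.001,"x":-0.0012,"y":-0.0007,"z":-0.0383}
{"rx":0.001,"ry":-0.003,"rz":-0.001,"x":-0.0013,"y":-0.0007,"z":-0.0383}
```

View pics/t2.png

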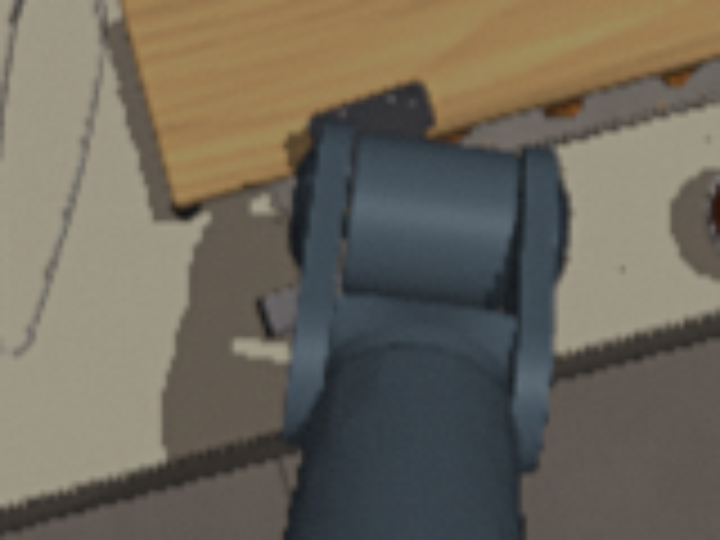

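The level is gripped at 22.0 mm, its end visible at (275,310). Lift.

move_arm --deltas '[{"rx": 0.001,"ry": -0.003,"rz": 0,"x": 0,"y": 0,"z": -0.025,"hand": 0.015},{"rx": 0.001,"ry": -0.003,"rz": 0,"x": 0,"y": 0,"z": -0.038,"hand": 0.015},{"rx": 0,"ry": 0,"rz": 0,"x": 0,"y": 0,"z": -0.038,"hand": 0.015},{"rx": 0,"ry": 0,"rz": 0,"x": 0,"y": 0,"z": -0.03,"hand": 0.015},{"rx": 0,"ry": 0,"rz": 0,"x": 0,"y": 0,"z": 0,"hand": 0.015}]'

```text
clock: 11.88
position: [0.4208, 0.0612, 0.1474]
tool_rot: [-0.001, 0.987, 0.159, -0.005]
force: [1.3, 0.2, -0.9]
grip_width: 0.0216
```

```bash
python3 -c "
from h import *
plan((.552,.024,.14),15.7,5)"
```

```text
clock 11.88 pos [0.4208 0.0612 0.1474] force [ 1.3  0.2 -0.9] width 0.0216 rotvec [-0.003  0.009  0.045] step mm 27.3
{"rx":-0.001,"ry":0.002,"rz":0.009,"x":0.0226,"y":0.0153,"z":0.0012}
{"rx":-0.001,"ry":0.002,"rz":0.009,"x":0.0227,"y":0.0151,"z":0.0013}
{"rx":-0.001,"ry":0.002,"rz":0.009,"x":0.0229,"y":0.0149,"z":0.0013}
{"rx":-0.001,"ry":0.002,"rz":0.009,"x":0.0230,"y":0.0147,"z":0.0014}
{"rx":-0.001,"ry":0.002,"rz":0.009,"x":0.0231,"y":0.0145,"z":0.0014}
```

move_arm --deltas '[{"rx": 0,"ry": 0.002,"rz": 0.009,"x": 0.022,"y": 0.015,"z": 0,"hand": 0.015},{"rx": 0,"ry": 0.002,"rz": 0.009,"x": 0.023,"y": 0.015,"z": 0,"hand": 0.015},{"rx": 0,"ry": 0.002,"rz": 0.009,"x": 0.023,"y": 0.015,"z": 0,"hand": 0.015},{"rx": 0,"ry": 0.002,"rz": 0.009,"x": 0.023,"y": 0.015,"z": 0,"hand": 0.015},{"rx": 0,"ry": 0,"rz": 0.009,"x": 0.015,"y": 0.01,"z": 0,"hand": 0.015},{"rx": 0,"ry": 0,"rz": 0,"x": 0,"y": 0,"z": 0,"hand": 0.015}]'

```text
clock: 12.38
position: [0.5452, 0.0254, 0.1418]
tool_rot: [-0.002, 0.991, 0.136, -0.001]
force: [-0.3, -0.1, -2.3]
grip_width: 0.0216
```

```bash
python3 -c "
from h import *
plan((.552,.024,.115),15.7,2)
from plant import cams
d=cams.get_image('scene');np.savez('s3.npz',**d);cv2.imwrite('pics/s3.png',cv2.resize(d['image'][90:270,190:370],None,fx=3.3,fy=3.3))"
```

```text
clock 12.38 pos [0.5452 0.0254 0.1418] force [-0.3 -0.1 -2.3] width 0.0216 rotvec [-0.004  0.002 -0.001] step mm 13.8
{"rx":-0.002,"ry":0.001,"rz":-0.000,"x":0.0031,"y":0.0016,"z":0.0134}
{"rx":-0.002,"ry":0.001,"rz":-0.000,"x":0.0031,"y":0.0016,"z":0.0134}
```

View pics/s3.png

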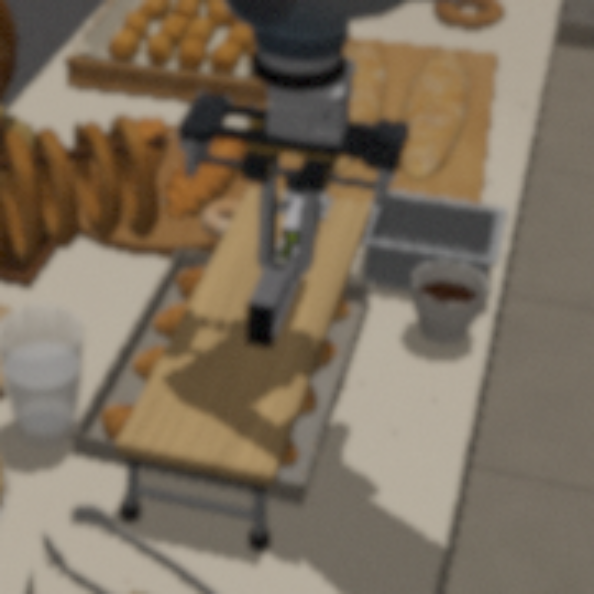

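The held level sits over the bare shelf and is aligned with it (its near end is at (260,320) in the crop). Lower it.

move_arm --deltas '[{"rx": -0.002,"ry": 0.002,"rz": 0,"x": 0.006,"y": 0.002,"z": 0.012,"hand": 0.015},{"rx": -0.002,"ry": 0,"rz": 0,"x": 0,"y": 0,"z": 0.014,"hand": 0.015},{"rx": 0,"ry": 0,"rz": 0,"x": 0,"y": 0,"z": 0.006,"hand": 0.015},{"rx": 0,"ry": 0,"rz": 0,"x": 0,"y": 0,"z": 0,"hand": 0.015},{"rx": 0,"ry": 0,"rz": 0,"x": 0,"y": 0,"z": 0,"hand": 0.015}]'

```text
clock: 12.85
position: [0.5434, 0.0277, 0.1034]
tool_rot: [-0.002, 0.99, 0.137, -0.006]
force: [0.5, -0.6, -1.6]
grip_width: 0.0219
```

```bash
python3 -c "
from h import *
plan((.552,.024,.098),15.7,2)"
```

```text
clock 12.85 pos [0.5434 0.0277 0.1034] force [ 0.5 -0.6 -1.6] width 0.0219 rotvec [-0.006  0.011  0.002] step mm 5.4
{"rx":-0.003,"ry":0.006,"rz":0.001,"x":0.0037,"y":0.0029,"z":0.0026}
{"rx":-0.003,"ry":0.006,"rz":0.001,"x":0.0036,"y":0.0029,"z":0.0027}
```

move_arm --deltas '[{"rx": -0.004,"ry": 0.008,"rz": 0,"x": 0.006,"y": 0.001,"z": 0.002,"hand": 0.015},{"rx": -0.002,"ry": 0.004,"rz": 0,"x": 0,"y": 0,"z": 0.004,"hand": 0.015},{"rx": 0,"ry": 0,"rz": 0,"x": 0,"y": 0,"z": 0.001,"hand": 0.015},{"rx": 0,"ry": 0,"rz": 0,"x": 0,"y": 0,"z": 0,"hand": 0.015}]'

```text
clock: 13.18
position: [0.5502, 0.0288, 0.098]
tool_rot: [0.001, 0.99, 0.138, 0.002]
force: [0.4, -0.0, -1.1]
grip_width: 0.0218
```

```bash
python3 -c "
from h import *
plan((.552,.024,.098),15.7,1)"
```

```text
clock 13.18 pos [0.5502 0.0288 0.098 ] force [ 0.4 -0.  -1.1] width 0.0218 rotvec [ 0.002 -0.005  0.003] step mm 5.2
{"rx":0.002,"ry":-0.005,"rz":0.003,"x":0.0004,"y":0.0051,"z":0.0000}
```

move_arm --deltas '[{"rx": 0,"ry": 0,"rz": 0,"x": 0,"y": 0,"z": 0.0015,"hand": 0.015},{"rx": 0,"ry": 0,"rz": 0,"x": 0,"y": 0,"z": 0,"hand": 0.015}]'

```text
clock: 13.35
position: [0.5507, 0.0288, 0.0978]
tool_rot: [0.001, 0.99, 0.138, 0.003]
force: [-0.5, -0.4, -0.4]
grip_width: 0.0214
```

move_arm --deltas '[{"rx": 0,"ry": 0,"rz": 0,"x": 0,"y": 0,"z": 0.001,"hand": 0.015},{"rx": 0,"ry": 0,"rz": 0,"x": 0,"y": 0,"z": 0,"hand": 0.015}]'

```text
clock: 13.52
position: [0.5511, 0.0287, 0.0976]
tool_rot: [0.001, 0.99, 0.138, 0.003]
force: [-1.2, 0.6, -0.3]
grip_width: 0.0215
```

In contact. Release and lift.

move_arm --deltas '[{"rx": 0,"ry": 0,"rz": 0,"x": 0,"y": 0,"z": 0,"hand": 0.045},{"rx": 0,"ry": 0,"rz": 0,"x": 0,"y": 0,"z": 0,"hand": 0.045},{"rx": 0,"ry": 0,"rz": 0,"x": 0,"y": 0,"z": 0,"hand": 0.045},{"rx": 0,"ry": 0,"rz": 0,"x": 0,"y": 0,"z": -0.02,"hand": 0.045},{"rx": 0,"ry": 0,"rz": 0,"x": 0,"y": 0,"z": -0.035,"hand": 0.045},{"rx": 0,"ry": 0,"rz": 0,"x": 0,"y": 0,"z": -0.035,"hand": 0.045},{"rx": 0,"ry": 0,"rz": 0,"x": 0,"y": 0,"z": -0.01,"hand": 0.045}]'

```text
clock: 14.1
position: [0.548, 0.0289, 0.1961]
tool_rot: [-0.0, 0.99, 0.138, -0.001]
force: [0.3, -0.4, 1.5]
grip_width: 0.0447
```

```bash
python3 -c "
from h import *
plan((.6271,-.1698,.17),114,14)
from plant import cams
for n in('top','scene'):
  d=cams.get_image(n);np.savez(n+'4.npz',**d)
  c=d['image'][150:260,200:400] if n=='top' else d['image'][100:260,200:360]
  cv2.imwrite('pics/%s4.png'%n,cv2.resize(c,None,fx=3.7,fy=3.7))"
```

```text
clock 14.10 pos [0.548  0.0289 0.1961] force [ 0.3 -0.4  1.5] width 0.0447 rotvec [-1.000e-03  0.000e+00 -1.713e+00] step mm 15.4
{"rx":-0.000,"ry":0.000,"rz":-0.122,"x":0.0016,"y":0.0152,"z":0.0019}
{"rx":-0.000,"ry":0.000,"rz":-0.122,"x":-0.0003,"y":0.0153,"z":0.0019}
{"rx":-0.000,"ry":0.000,"rz":-0.122,"x":-0.0022,"y":0.0151,"z":0.0019}
{"rx":-0.000,"ry":0.000,"rz":-0.122,"x":-0.0040,"y":0.0147,"z":0.0019}
{"rx":-0.000,"ry":0.000,"rz":-0.122,"x":-0.0058,"y":0.0141,"z":0.0019}
{"rx":-0.000,"ry":0.000,"rz":-0.122,"x":-0.0074,"y":0.0133,"z":0.0019}
{"rx":-0.000,"ry":0.000,"rz":-0.122,"x":-0.0090,"y":0.0123,"z":0.0019}
{"rx":-0.000,"ry":0.000,"rz":-0.122,"x":-0.0105,"y":0.0111,"z":0.0019}
{"rx":-0.000,"ry":0.000,"rz":-0.122,"x":-0.0117,"y":0.0098,"z":0.0019}
{"rx":-0.000,"ry":0.000,"rz":-0.122,"x":-0.0128,"y":0.0083,"z":0.0019}
{"rx":-0.000,"ry":0.000,"rz":-0.122,"x":-0.0138,"y":0.0066,"z":0.0019}
{"rx":-0.000,"ry":0.000,"rz":-0.122,"x":-0.0145,"y":0.0049,"z":0.0019}
{"rx":-0.000,"ry":0.000,"rz":-0.122,"x":-0.0150,"y":0.0031,"z":0.0019}
{"rx":-0.000,"ry":0.000,"rz":-0.122,"x":-0.0152,"y":0.0013,"z":0.0019}
```

View pics/top4.png

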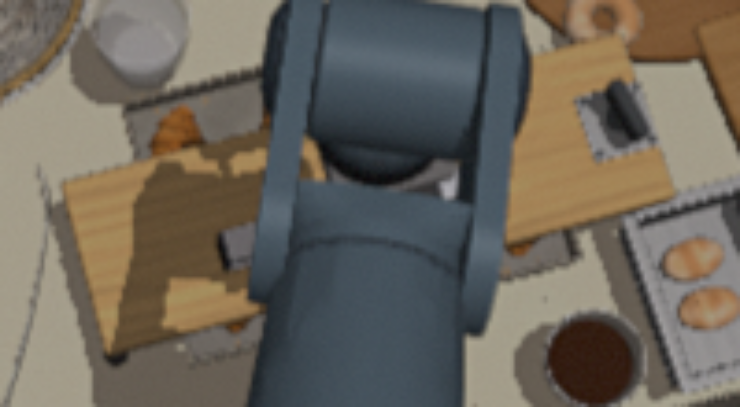

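View pics/scene4.png

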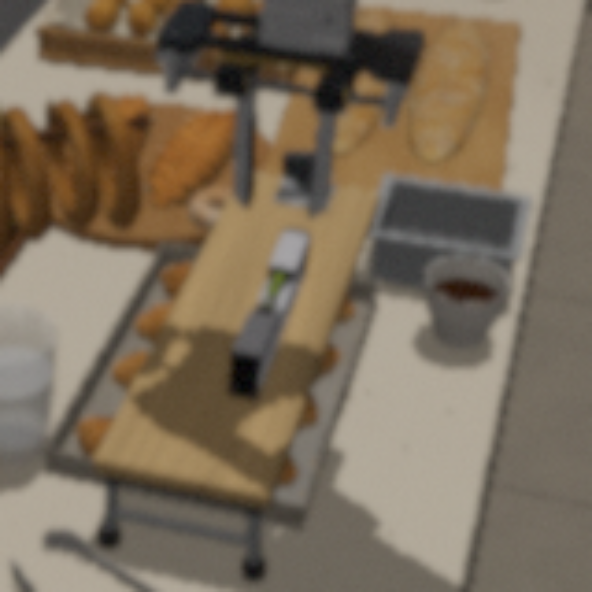

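The level stands on the shelf and the bubble is off toward the legs. Now the wing screw: jaw heading 114°, then turn clockwise.

move_arm --deltas '[{"rx": 0,"ry": 0,"rz": -0.122,"x": 0.0016,"y": 0.015,"z": 0,"hand": 0.045},{"rx": 0,"ry": 0,"rz": -0.122,"x": 0,"y": 0.015,"z": 0,"hand": 0.045},{"rx": 0,"ry": 0,"rz": -0.122,"x": -0.002,"y": 0.015,"z": 0,"hand": 0.045},{"rx": 0,"ry": 0,"rz": -0.122,"x": -0.004,"y": 0.0147,"z": 0,"hand": 0.045},{"rx": 0,"ry": 0,"rz": -0.122,"x": -0.006,"y": 0.014,"z": 0,"hand": 0.045},{"rx": 0,"ry": 0,"rz": -0.122,"x": -0.0075,"y": 0.013,"z": 0,"hand": 0.045},{"rx": 0,"ry": 0,"rz": -0.122,"x": -0.009,"y": 0.012,"z": 0,"hand": 0.045},{"rx": 0,"ry": 0,"rz": -0.122,"x": -0.0105,"y": 0.011,"z": 0,"hand": 0.045}]'

```text
clock: 14.87
position: [0.5852, -0.0829, 0.1722]
tool_rot: [-0.011, 0.802, 0.597, -0.009]
force: [1.0, 1.5, 0.1]
grip_width: 0.045
```

```bash
python3 -c "
from h import *
plan((.6271,-.1698,.16),114,6)
# wing fresh measure from top4
d=load('top4');v,u=np.mgrid[:384,:512];P=world(d,u.ravel(),v.ravel()).reshape(384,512,3);Z=P[...,2]
q=P[(Z>.1)&(Z<.14)&(u>350)&(u<385)&(v>160)&(v<200)]
print(cv2.minAreaRect(q[:,:2].astype(np.float32)),q.mean(0),len(q))
e,V=np.linalg.eigh(np.cov(q[:,:2].T));print(np.degrees(np.arctan2(V[1,1],V[0,1])))
"
```

```text
clock 14.87 pos [ 0.5852 -0.0829  0.1722] force [1.  1.5 0.1] width 0.0450 rotvec [-0.027 -0.01  -0.711] step mm 16.2
{"rx":-0.005,"ry":-0.002,"rz":-0.118,"x":-0.0119,"y":0.0109,"z":0.0017}
{"rx":-0.005,"ry":-0.002,"rz":-0.118,"x":-0.0131,"y":0.0094,"z":0.0018}
{"rx":-0.005,"ry":-0.002,"rz":-0.118,"x":-0.0141,"y":0.0078,"z":0.0019}
{"rx":-0.005,"ry":-0.002,"rz":-0.118,"x":-0.0149,"y":0.0061,"z":0.0019}
{"rx":-0.005,"ry":-0.002,"rz":-0.118,"x":-0.0155,"y":0.0043,"z":0.0020}
{"rx":-0.005,"ry":-0.002,"rz":-0.118,"x":-0.0159,"y":0.0024,"z":0.0020}
((0.6267117857933044, -0.16900764405727386), (0.0461597703397274, 0.01455513946712017), 28.965572357177734) [ 0.6254361  -0.16883971  0.11562315] 114
-153.6164149006146
```

move_arm --deltas '[{"rx": -0.005,"ry": -0.002,"rz": -0.12,"x": -0.012,"y": 0.011,"z": -0.004,"hand": 0.045},{"rx": -0.005,"ry": -0.002,"rz": -0.12,"x": -0.013,"y": 0.0095,"z": 0,"hand": 0.045},{"rx": -0.005,"ry": -0.002,"rz": -0.12,"x": -0.014,"y": 0.008,"z": 0,"hand": 0.045},{"rx": -0.005,"ry": -0.002,"rz": -0.12,"x": -0.015,"y": 0.006,"z": 0,"hand": 0.045},{"rx": -0.005,"ry": -0.002,"rz": -0.12,"x": -0.0155,"y": 0.0045,"z": 0,"hand": 0.045},{"rx": 0,"ry": 0,"rz": -0.1,"x": -0.006,"y": 0.001,"z": 0,"hand": 0.045},{"rx": 0,"ry": 0,"rz": 0,"x": 0,"y": 0,"z": 0,"hand": 0.045}]'

```text
clock: 15.45
position: [0.6175, -0.1637, 0.1519]
tool_rot: [-0.014, 0.536, 0.844, -0.004]
force: [-0.0, 0.8, -0.6]
grip_width: 0.045
```

```bash
python3 -c "
from h import *
plan((.6268,-.1695,.13),116,2)
from plant import telemetry;print(telemetry.observe()['joint_positions'])"
```

```text
clock 15.45 pos [ 0.6175 -0.1637  0.1519] force [-0.   0.8 -0.6] width 0.0450 rotvec [-0.022 -0.02  -0.016] step mm 12.2
{"rx":-0.011,"ry":-0.010,"rz":-0.008,"x":-0.0048,"y":0.0032,"z":0.0108}
{"rx":-0.011,"ry":-0.010,"rz":-0.008,"x":-0.0047,"y":0.0031,"z":0.0108}
[-0.43444255  0.28842942  1.60705031 -0.0044575   1.27569438 -2.44201269]
```

move_arm --deltas '[{"rx": -0.012,"ry": -0.011,"rz": -0.008,"x": -0.0095,"y": 0.0063,"z": 0,"hand": 0.045},{"rx": -0.008,"ry": -0.007,"rz": -0.005,"x": 0,"y": 0,"z": 0.008,"hand": 0.045},{"rx": 0,"ry": 0,"rz": 0,"x": 0,"y": 0,"z": 0.008,"hand": 0.045},{"rx": 0,"ry": 0,"rz": 0,"x": 0,"y": 0,"z": 0,"hand": 0.045}]'

```text
clock: 15.78
position: [0.6255, -0.1685, 0.1278]
tool_rot: [-0.004, 0.534, 0.845, -0.0]
force: [-0.5, 0.4, 0.1]
grip_width: 0.0451
```

```bash
python3 -c "
from h import *
plan((.6268,-.1695,.102),116,2)
from plant import cams
d=cams.get_image('scene');np.savez('s5.npz',**d)
cv2.imwrite('pics/s5.png',cv2.resize(d['image'][100:240,220:360],None,fx=4.2,fy=4.2))
d=cams.get_image('top');np.savez('t5.npz',**d)
cv2.imwrite('pics/t5.png',cv2.resize(d['image'][140:260,250:400],None,fx=4.2,fy=4.2))"
```

```text
clock 15.78 pos [ 0.6255 -0.1685  0.1278] force [-0.5  0.4  0.1] width 0.0451 rotvec [-0.005 -0.007 -0.01 ] step mm 12.9
{"rx":-0.003,"ry":-0.004,"rz":-0.005,"x":-0.0008,"y":0.0004,"z":0.0129}
{"rx":-0.003,"ry":-0.004,"rz":-0.005,"x":-0.0008,"y":0.0004,"z":0.0129}
```

View pics/s5.png

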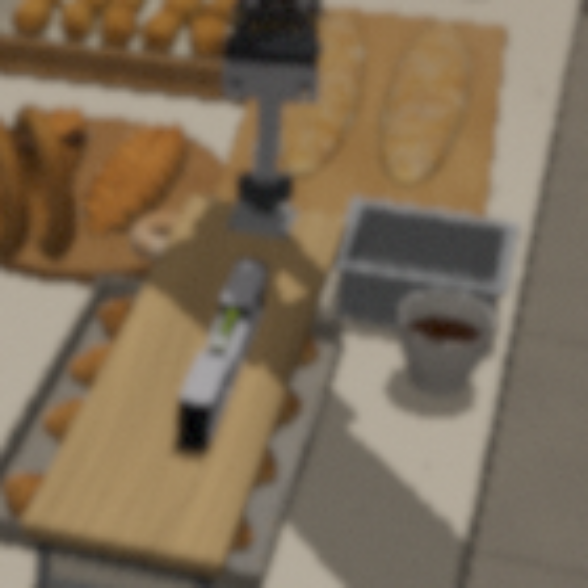

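View pics/t5.png

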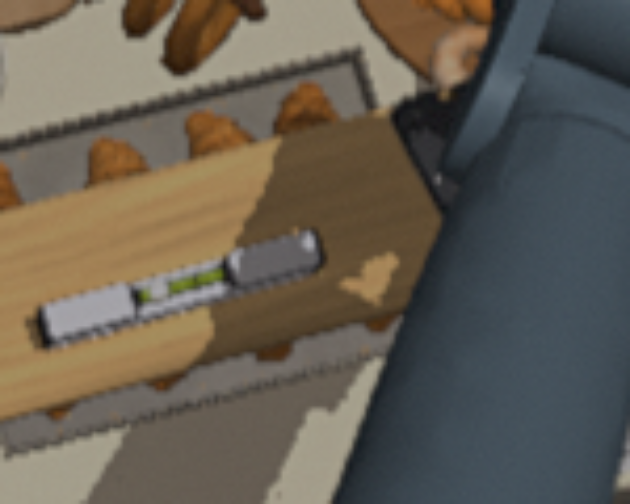

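Both cameras see the vial from here; in the top view the bubble is at crop (157,288), far toward the legs. I'll write a bubble measurer.

```bash
cat > bub.py <<'E'
from h import *
def bubble(d,verbose=True):
    """top view: bubble offset (m) from level middle, + toward foot"""
    c=np.array([.5766,.0105]);ex=np.array([.2704,-.9627]);ey=np.array([.9627,.2704])
    v,u=np.mgrid[:384,:512];P=world(d,u.ravel(),v.ravel()).reshape(384,512,3);Z=P[...,2]
    X=(P[...,:2]-c)@ex;Y=(P[...,:2]-c)@ey
    m=(Z>.105)&(Z<.14)&(X>-.16)&(X<.11)&(abs(Y+.02)<.04)
    n,l,s,ce=cv2.connectedComponentsWithStats(cv2.dilate(m.astype(np.uint8),np.ones((3,3),np.uint8)));k=1+np.argmax(s[1:,4]);m&=(l==k)
    q=np.stack([X[m],Y[m]],1).astype(np.float32);r=cv2.minAreaRect(q);z=np.median(Z[m])
    (cx,cy),(w,h),a=r
    if w<h:a+=90
    a=(a+90)%180-90
    if verbose:print("level shelf xy %.4f %.4f size %s ang %.1f z %.4f n %d"%(cx,cy,np.round((w,h),4),a,z,m.sum()))
    t=np.arange(-.1,.1001,.0005);ca,sa=np.cos(np.radians(a)),np.sin(np.radians(a))
    im=d["image"].astype(np.float32);acc=0
    for o in(-.0025,0,.0025):
        xs=cx+t*ca-o*sa;ys=cy+t*sa+o*ca
        W=c+xs[:,None]*ex+ys[:,None]*ey
        p=proj(d,np.c_[W,np.full(len(t),z)]).astype(np.float32)
        acc=acc+cv2.remap(im,p[None,:,0],p[None,:,1],cv2.INTER_LINEAR)[0]
    acc/=3
    mx=acc.max(1);sat=(mx-acc[:,0])/np.maximum(mx,1)   # blue deficit: green fluid high
    return t,sat,acc,(cx,cy,a,z)
E
python3 - <<'E'
from bub import *
t,s,a,_=bubble(load("t5"))
for i in range(100,301,4):print("%.0f:%.2f/%d"%(t[i]*1e3,s[i],a[i].mean()),end=" ")
d=load("t5");cv2.imwrite("pics/v5.png",cv2.resize(d["image"][190:228,255:330],None,fx=10,fy=10,interpolation=cv2.INTER_NEAREST))
E
```

```text
level shelf xy -0.0268 -0.0195 size [0.1797 0.0232] ang 0.4 z 0.1200 n 624
-50:0.00/164 -48:0.00/164 -46:0.00/163 -44:0.00/164 -42:0.00/164 -40:0.00/164 -38:0.00/165 -36:0.00/164 -34:0.00/148 -32:0.00/94 -30:0.00/44 -28:0.31/41 -26:0.45/68 -24:0.47/96 -22:0.32/115 -20:0.14/136 -18:0.01/156 -16:0.00/162 -14:0.00/163 -12:0.01/158 -10:0.04/137 -8:0.26/100 -6:0.46/93 -4:0.50/98 -2:0.50/100 0:0.49/101 2:0.49/97 4:0.51/93 6:0.50/88 8:0.46/76 10:0.45/80 12:0.49/91 14:0.48/98 16:0.50/99 18:0.50/102 20:0.49/98 22:0.54/89 24:0.58/76 26:0.47/48 28:0.11/31 30:0.00/55 32:0.00/100 34:0.00/137 36:0.00/136 38:0.01/105 40:0.02/98 42:0.02/97 44:0.02/98 46:0.01/98 48:0.02/98 50:0.02/98
```

View pics/v5.png

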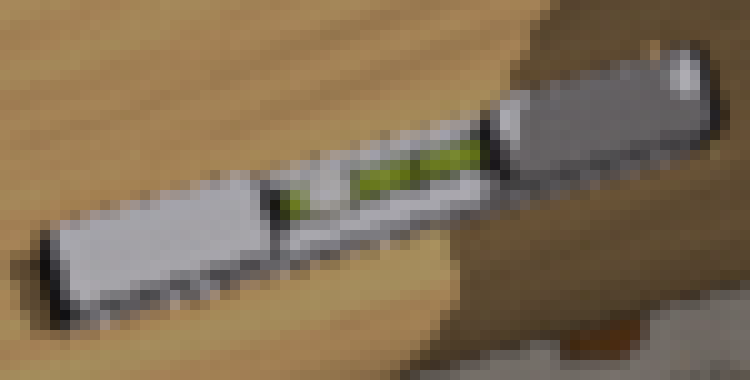

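The bubble is at about -14.3 mm from the vial middle (line visible at +8), so about 1.74 rad clockwise is needed. Descend and grip.

move_arm --deltas '[{"rx": -0.004,"ry": -0.005,"rz": -0.01,"x": -0.0015,"y": 0.001,"z": 0.012,"hand": 0.045},{"rx": 0,"ry": 0,"rz": 0,"x": 0,"y": 0,"z": 0.01,"hand": 0.045},{"rx": 0,"ry": 0,"rz": 0,"x": 0,"y": 0,"z": 0.002,"hand": 0.045},{"rx": 0,"ry": 0,"rz": 0,"x": 0,"y": 0,"z": 0,"hand": 0.045}]'

```text
clock: 16.22
position: [0.6291, -0.1693, 0.1063]
tool_rot: [0.001, 0.53, 0.848, 0.0]
force: [0.3, 0.3, -0.4]
grip_width: 0.0445
```

```bash
python3 -c "
from h import *
plan((.6268,-.1695,.102),116,1)"
```

```text
clock 16.22 pos [ 0.6291 -0.1693  0.1063] force [ 0.3  0.3 -0.4] width 0.0445 rotvec [ 0.002  0.002 -0.   ] step mm 4.9
{"rx":0.002,"ry":0.002,"rz":-0.000,"x":0.0009,"y":-0.0022,"z":0.0043}
```

move_arm --deltas '[{"rx": 0,"ry": 0,"rz": 0,"x": 0.001,"y": -0.002,"z": 0.004,"hand": 0.045},{"rx": 0,"ry": 0,"rz": 0,"x": 0,"y": 0,"z": 0,"hand": 0.005},{"rx": 0,"ry": 0,"rz": 0,"x": 0,"y": 0,"z": 0,"hand": 0.005},{"rx": 0,"ry": 0,"rz": 0,"x": 0,"y": 0,"z": 0,"hand": 0.005},{"rx": 0,"ry": 0,"rz": 0,"x": 0,"y": 0,"z": 0,"hand": 0.005},{"rx": 0,"ry": 0,"rz": 0,"x": 0,"y": 0,"z": 0,"hand": 0.005},{"rx": 0,"ry": 0,"rz": 0,"x": 0,"y": 0,"z": 0,"hand": 0.005},{"rx": 0,"ry": 0,"rz": 0,"x": 0,"y": 0,"z": 0,"hand": 0.005}]'

```text
clock: 16.88
position: [0.6281, -0.1705, 0.1041]
tool_rot: [0.004, 0.53, 0.848, 0.0]
force: [1.2, 0.0, -0.8]
grip_width: 0.0125
```

```bash
python3 -c "
from h import *
plan((.6268,-.1695,.105),86,5)
from plant import telemetry;print(telemetry.observe()['wrist_torque'])"
```

```text
clock 16.88 pos [ 0.6281 -0.1705  0.1041] force [ 1.2  0.  -0.8] width 0.0125 rotvec [0.006 0.005 0.522] step mm 0.4
{"rx":0.001,"ry":0.001,"rz":0.104,"x":0.0003,"y":-0.0001,"z":-0.0002}
{"rx":0.001,"ry":0.001,"rz":0.104,"x":0.0003,"y":-0.0002,"z":-0.0002}
{"rx":0.001,"ry":0.001,"rz":0.104,"x":0.0003,"y":-0.0002,"z":-0.0002}
{"rx":0.001,"ry":0.001,"rz":0.104,"x":0.0002,"y":-0.0002,"z":-0.0002}
{"rx":0.001,"ry":0.001,"rz":0.104,"x":0.0002,"y":-0.0003,"z":-0.0002}
[ 0.39791956 -0.12154023 -0.07083822]
```

Gripped at 12.5 mm. First part of the turn:

move_arm --deltas '[{"rx": 0,"ry": 0,"rz": 0.06,"x": 0,"y": 0,"z": -0.0002,"hand": 0.005},{"rx": 0,"ry": 0,"rz": 0.06,"x": 0,"y": 0,"z": -0.0002,"hand": 0.005},{"rx": 0,"ry": 0,"rz": 0.06,"x": 0,"y": 0,"z": -0.0002,"hand": 0.005},{"rx": 0,"ry": 0,"rz": 0.06,"x": 0,"y": 0,"z": -0.0002,"hand": 0.005},{"rx": 0,"ry": 0,"rz": 0.06,"x": 0,"y": 0,"z": -0.0002,"hand": 0.005},{"rx": 0,"ry": 0,"rz": 0.06,"x": 0,"y": 0,"z": -0.0002,"hand": 0.005}]'

```text
clock: 17.38
position: [0.6283, -0.1709, 0.1053]
tool_rot: [0.004, 0.679, 0.734, 0.001]
force: [1.0, -1.5, -0.6]
grip_width: 0.0126
```

```bash
python3 -c "
from h import *
plan((.6268,-.1695,.105),86,1)
from plant import telemetry;print(telemetry.observe()['wrist_torque'])"
```

```text
clock 17.38 pos [ 0.6283 -0.1709  0.1053] force [ 1.  -1.5 -0.6] width 0.0126 rotvec [0.007 0.003 0.148] step mm 2.1
{"rx":0.007,"ry":0.003,"rz":0.148,"x":0.0015,"y":-0.0013,"z":0.0003}
[ 0.00392473 -0.23158202  0.13773457]
```

move_arm --deltas '[{"rx": 0.001,"ry": 0,"rz": 0.1,"x": 0,"y": 0,"z": -0.0002,"hand": 0.005},{"rx": 0.001,"ry": 0,"rz": 0.1,"x": 0,"y": 0,"z": -0.0002,"hand": 0.005},{"rx": 0.001,"ry": 0,"rz": 0.1,"x": 0,"y": 0,"z": -0.0002,"hand": 0.005},{"rx": 0.001,"ry": 0,"rz": 0.1,"x": 0,"y": 0,"z": -0.0002,"hand": 0.005},{"rx": 0.001,"ry": 0,"rz": 0.1,"x": 0,"y": 0,"z": -0.0002,"hand": 0.005},{"rx": 0.001,"ry": 0,"rz": 0.1,"x": 0,"y": 0,"z": -0.0002,"hand": 0.005},{"rx": 0.001,"ry": 0,"rz": 0.1,"x": 0,"y": 0,"z": -0.0002,"hand": 0.005},{"rx": 0.001,"ry": 0,"rz": 0.1,"x": 0,"y": 0,"z": -0.0002,"hand": 0.005}]'

```text
clock: 18.05
position: [0.6278, -0.1719, 0.1079]
tool_rot: [0.001, 0.918, 0.396, -0.002]
force: [-0.1, -0.9, 0.0]
grip_width: 0.0132
```

```bash
python3 - <<'E'
from bub import *
plan((.6268,-.1695,.105),16,1)
from plant import telemetry,cams;print(telemetry.observe()['wrist_torque'])
d=cams.get_image('top');t,s,a,_=bubble(d)
for i in range(130,271,4):print("%.0f:%.2f/%d"%(t[i]*1e3,s[i],a[i].mean()),end=" ")
cv2.imwrite("pics/v6.png",cv2.resize(d["image"][180:240,250:350],None,fx=7,fy=7,interpolation=cv2.INTER_NEAREST))
E
```

```text
clock 18.05 pos [ 0.6278 -0.1719  0.1079] force [-0.1 -0.9  0. ] width 0.0132 rotvec [0.    0.004 0.535] step mm 3.9
{"rx":0.000,"ry":0.004,"rz":0.535,"x":0.0011,"y":-0.0023,"z":0.0029}
[-0.18306676 -0.09330258  0.18060444]
level shelf xy -0.0270 -0.0192 size [0.1796 0.0233] ang 0.5 z 0.1217 n 632
-35:0.00/156 -33:0.00/111 -31:0.00/51 -29:0.14/37 -27:0.39/60 -25:0.47/87 -23:0.49/102 -21:0.47/105 -19:0.47/100 -17:0.45/98 -15:0.33/110 -13:0.17/125 -11:0.04/131 -9:0.00/134 -7:0.00/152 -5:0.01/162 -3:0.02/156 -1:0.17/131 1:0.39/104 3:0.47/98 5:0.49/95 7:0.50/87 9:0.47/86 11:0.49/93 13:0.48/99 15:0.48/104 17:0.45/105 19:0.47/100 21:0.48/97 23:0.49/92 25:0.52/66 27:0.21/39 29:0.00/51 31:0.00/97 33:0.00/146 35:0.00/168
```

View pics/v6.png

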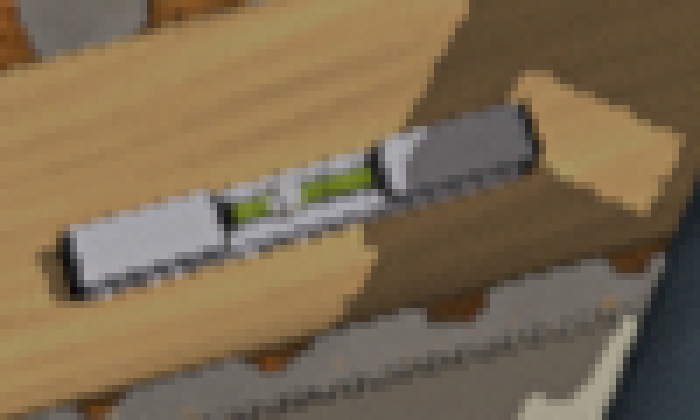

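move_arm --deltas '[{"rx": 0,"ry": 0.002,"rz": 0.06,"x": 0,"y": -0.001,"z": 0,"hand": 0.005},{"rx": 0,"ry": 0.002,"rz": 0.06,"x": 0,"y": 0,"z": 0,"hand": 0.005},{"rx": 0,"ry": 0,"rz": 0.06,"x": 0,"y": 0,"z": 0,"hand": 0.005},{"rx": 0,"ry": 0,"rz": 0,"x": 0,"y": 0,"z": 0,"hand": 0.005},{"rx": 0,"ry": 0,"rz": 0,"x": 0,"y": 0,"z": 0,"hand": 0.005},{"rx": 0,"ry": 0,"rz": 0,"x": 0,"y": 0,"z": 0,"hand": 0.005},{"rx": 0,"ry": 0,"rz": 0,"x": 0,"y": 0,"z": 0,"hand": 0.005},{"rx": 0,"ry": 0,"rz": 0,"x": 0,"y": 0,"z": 0,"hand": 0.005}]'

```text
clock: 18.77
position: [0.6275, -0.172, 0.1086]
tool_rot: [0.001, 0.949, 0.314, 0.0]
force: [0.1, -1.2, -0.8]
grip_width: 0.0129
```

```bash
cat > m.py <<'E'
from bub import *
import sys
plan((.6268,-.1695,.105),16,1)
from plant import telemetry,cams;print(telemetry.observe()['wrist_torque'])
d=cams.get_image('top');np.savez(sys.argv[1]+'.npz',**d);t,s,a,_=bubble(d)
for i in range(130,271,3):print("%.1f:%.2f/%d"%(t[i]*1e3,s[i],a[i].mean()),end=" ")
cv2.imwrite("pics/%s.png"%sys.argv[1],cv2.resize(d["image"][180:240,250:350],None,fx=7,fy=7,interpolation=cv2.INTER_NEAREST))
E
python3 m.py v7
```

```text
clock 18.77 pos [ 0.6275 -0.172   0.1086] force [ 0.1 -1.2 -0.8] width 0.0129 rotvec [0.002 0.    0.359] step mm 4.4
{"rx":0.002,"ry":0.000,"rz":0.359,"x":0.0010,"y":-0.0025,"z":0.0035}
[-0.1291106  -0.13379544 -0.10851204]
level shelf xy -0.0270 -0.0191 size [0.1808 0.0232] ang 0.7 z 0.1218 n 643
-35.0:0.00/155 -33.5:0.00/124 -32.0:0.00/75 -30.5:0.00/43 -29.0:0.20/39 -27.5:0.37/56 -26.0:0.44/78 -24.5:0.49/94 -23.0:0.50/101 -21.5:0.53/99 -20.0:0.54/93 -18.5:0.53/92 -17.0:0.52/95 -15.5:0.53/98 -14.0:0.52/101 -12.5:0.45/103 -11.0:0.29/104 -9.5:0.12/115 -8.0:0.02/139 -6.5:0.01/156 -5.0:0.01/161 -3.5:0.00/160 -2.0:0.00/158 -0.5:0.02/153 1.0:0.10/140 2.5:0.28/120 4.0:0.42/106 5.5:0.50/95 7.0:0.49/85 8.5:0.49/80 10.0:0.50/88 11.5:0.48/97 13.0:0.49/100 14.5:0.50/101 16.0:0.51/98 17.5:0.51/95 19.0:0.51/96 20.5:0.51/98 22.0:0.52/98 23.5:0.51/93 25.0:0.49/70 26.5:0.33/44 28.0:0.08/36 29.5:0.00/58 31.0:0.00/97 32.5:0.00/137 34.0:0.00/162
```

View pics/v7.png

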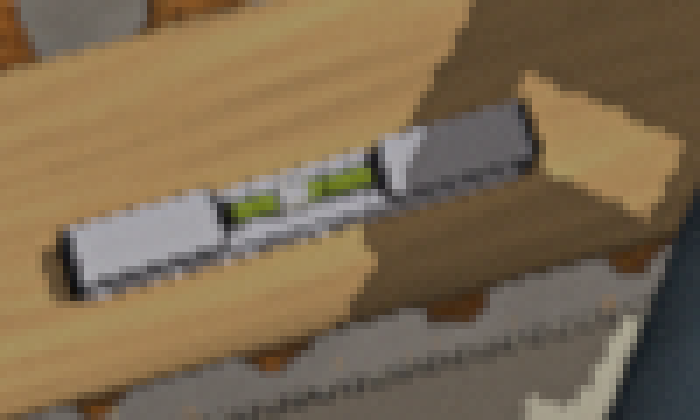

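The bubble is at about -3.4 mm, so another 0.40 rad.

move_arm --deltas '[{"rx": 0,"ry": 0,"rz": 0.08,"x": 0,"y": 0,"z": -0.0002,"hand": 0.005},{"rx": 0,"ry": 0,"rz": 0.08,"x": 0,"y": 0,"z": -0.0002,"hand": 0.005},{"rx": 0,"ry": 0,"rz": 0.08,"x": 0,"y": 0,"z": -0.0002,"hand": 0.005},{"rx": 0,"ry": 0,"rz": 0.08,"x": 0,"y": 0,"z": -0.0002,"hand": 0.005},{"rx": 0,"ry": 0,"rz": 0.06,"x": 0,"y": 0,"z": 0,"hand": 0.005},{"rx": 0,"ry": 0,"rz": 0,"x": 0,"y": 0,"z": 0,"hand": 0.005},{"rx": 0,"ry": 0,"rz": 0,"x": 0,"y": 0,"z": 0,"hand": 0.005}]'

```text
clock: 19.4
position: [0.6269, -0.1722, 0.1098]
tool_rot: [0.001, 0.992, 0.125, -0.001]
force: [0.3, -0.8, -0.6]
grip_width: 0.0132
```

move_arm --deltas '[{"rx": 0,"ry": 0,"rz": 0,"x": 0,"y": 0,"z": 0,"hand": 0.005},{"rx": 0,"ry": 0,"rz": 0,"x": 0,"y": 0,"z": 0,"hand": 0.005},{"rx": 0,"ry": 0,"rz": 0,"x": 0,"y": 0,"z": 0,"hand": 0.005},{"rx": 0,"ry": 0,"rz": 0,"x": 0,"y": 0,"z": 0,"hand": 0.005},{"rx": 0,"ry": 0,"rz": 0,"x": 0,"y": 0,"z": 0,"hand": 0.005}]'

```text
clock: 19.82
position: [0.6269, -0.1722, 0.1098]
tool_rot: [0.001, 0.992, 0.126, -0.001]
force: [-0.7, -0.8, -0.5]
grip_width: 0.0126
```

```bash
python3 m.py v8
```

```text
clock 19.82 pos [ 0.6269 -0.1722  0.1098] force [-0.7 -0.8 -0.5] width 0.0126 rotvec [ 0.002  0.002 -0.026] step mm 5.5
{"rx":0.002,"ry":0.002,"rz":-0.026,"x":0.0006,"y":-0.0026,"z":0.0048}
[-0.23185664 -0.10397677  0.00148167]
level shelf xy -0.0272 -0.0193 size [0.1803 0.0242] ang 0.7 z 0.1223 n 643
-35.0:0.00/156 -33.5:0.00/128 -32.0:0.00/77 -30.5:0.02/43 -29.0:0.20/41 -27.5:0.35/59 -26.0:0.42/82 -24.5:0.48/95 -23.0:0.50/101 -21.5:0.53/98 -20.0:0.54/92 -18.5:0.52/93 -17.0:0.52/95 -15.5:0.53/97 -14.0:0.52/100 -12.5:0.50/99 -11.0:0.50/87 -9.5:0.42/82 -8.0:0.24/97 -6.5:0.12/122 -5.0:0.03/145 -3.5:0.00/155 -2.0:0.00/160 -0.5:0.01/161 1.0:0.01/161 2.5:0.03/157 4.0:0.08/145 5.5:0.19/122 7.0:0.32/92 8.5:0.43/75 10.0:0.49/81 11.5:0.50/94 13.0:0.50/100 14.5:0.50/101 16.0:0.52/98 17.5:0.54/92 19.0:0.52/93 20.5:0.51/97 22.0:0.52/98 23.5:0.52/93 25.0:0.51/71 26.5:0.33/44 28.0:0.04/37 29.5:0.00/60 31.0:0.00/100 32.5:0.00/140 34.0:0.00/163
```

View pics/v8.png

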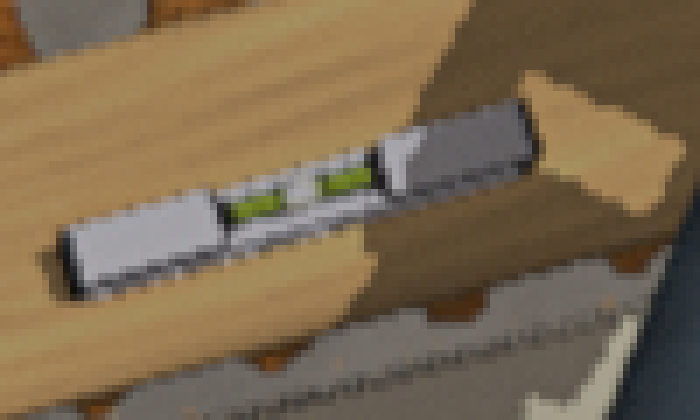

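The bubble is centred to within about 0.3 mm, between lines at -10 and +8.5 with its middle at about -1 on the same scale. Release the wing and lift.

move_arm --deltas '[{"rx": 0,"ry": 0,"rz": 0,"x": 0,"y": 0,"z": 0,"hand": 0.04},{"rx": 0,"ry": 0,"rz": 0,"x": 0,"y": 0,"z": 0,"hand": 0.04},{"rx": 0,"ry": 0,"rz": 0,"x": 0,"y": 0,"z": 0,"hand": 0.04},{"rx": 0,"ry": 0,"rz": 0,"x": 0,"y": 0,"z": -0.02,"hand": 0.04},{"rx": 0,"ry": 0,"rz": 0,"x": 0,"y": 0,"z": -0.03,"hand": 0.04},{"rx": 0,"ry": 0,"rz": 0,"x": 0,"y": 0,"z": -0.015,"hand": 0},{"rx": 0,"ry": 0,"rz": 0,"x": 0,"y": 0,"z": 0,"hand": 0}]'

```text
clock: 20.45
position: [0.6256, -0.1702, 0.1747]
tool_rot: [-0.001, 0.992, 0.127, -0.003]
force: [-0.5, 0.1, -0.2]
grip_width: 0.0298
```

```bash
sed -i 's/plan((.6268.*/plan((.5672,-.0264,.17),15.7,6)/' m.py; python3 m.py v9
```

```text
clock 20.45 pos [ 0.6256 -0.1702  0.1747] force [-0.5  0.1 -0.2] width 0.0298 rotvec [-0.003  0.006 -0.019] step mm 25.9
{"rx":-0.001,"ry":0.001,"rz":-0.003,"x":-0.0034,"y":-0.0256,"z":0.0009}
{"rx":-0.001,"ry":0.001,"rz":-0.003,"x":-0.0033,"y":-0.0257,"z":0.0009}
{"rx":-0.001,"ry":0.001,"rz":-0.003,"x":-0.0032,"y":-0.0257,"z":0.0009}
{"rx":-0.001,"ry":0.001,"rz":-0.003,"x":-0.0031,"y":-0.0257,"z":0.0008}
{"rx":-0.001,"ry":0.001,"rz":-0.003,"x":-0.0030,"y":-0.0257,"z":0.0008}
{"rx":-0.001,"ry":0.001,"rz":-0.003,"x":-0.0030,"y":-0.0257,"z":0.0008}
[-0.0608192  -0.07748314  0.05615904]
level shelf xy -0.0276 -0.0192 size [0.1789 0.0232] ang 0.6 z 0.1223 n 637
-35.0:0.00/159 -33.5:0.00/140 -32.0:0.00/92 -30.5:0.00/51 -29.0:0.13/40 -27.5:0.32/52 -26.0:0.39/75 -24.5:0.45/93 -23.0:0.50/101 -21.5:0.50/102 -20.0:0.49/99 -18.5:0.50/95 -17.0:0.50/94 -15.5:0.51/96 -14.0:0.51/99 -12.5:0.50/100 -11.0:0.47/95 -9.5:0.44/86 -8.0:0.31/91 -6.5:0.19/111 -5.0:0.07/135 -3.5:0.02/151 -2.0:0.00/159 -0.5:0.00/159 1.0:0.00/159 2.5:0.01/158 4.0:0.04/154 5.5:0.12/137 7.0:0.25/107 8.5:0.38/81 10.0:0.47/78 11.5:0.50/91 13.0:0.49/97 14.5:0.51/100 16.0:0.49/102 17.5:0.48/100 19.0:0.49/97 20.5:0.50/97 22.0:0.51/98 23.5:0.51/95 25.0:0.53/78 26.5:0.48/47 28.0:0.24/27 29.5:0.00/32 31.0:0.00/54 32.5:0.00/81 34.0:0.02/99
```

View pics/v9.png

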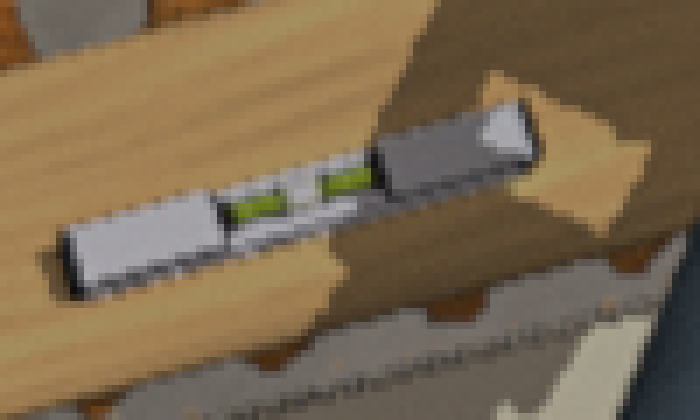

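The bubble still stands centred after release, within about ±0.5 mm. Move over the foot-side top face of the level with the fingers shut.

move_arm --deltas '[{"rx": 0,"ry": 0.002,"rz": -0.003,"x": -0.0035,"y": -0.0255,"z": 0,"hand": 0},{"rx": 0,"ry": 0.002,"rz": -0.003,"x": -0.0035,"y": -0.0255,"z": 0,"hand": 0},{"rx": 0,"ry": 0.002,"rz": -0.003,"x": -0.0035,"y": -0.0255,"z": 0,"hand": 0},{"rx": 0,"ry": 0,"rz": -0.003,"x": -0.0035,"y": -0.0255,"z": 0,"hand": 0},{"rx": 0,"ry": 0,"rz": -0.003,"x": -0.003,"y": -0.0255,"z": 0,"hand": 0},{"rx": 0,"ry": 0,"rz": 0,"x": -0.002,"y": -0.012,"z": 0,"hand": 0},{"rx": 0,"ry": 0,"rz": 0,"x": 0,"y": 0,"z": 0,"hand": 0}]'

```text
clock: 21.08
position: [0.5645, -0.0353, 0.1646]
tool_rot: [-0.004, 0.991, 0.134, -0.005]
force: [0.1, -0.3, 0.0]
grip_width: 0.0007
```

```bash
python3 -c "
from h import *
plan((.5672,-.0264,.135),15.7,2)"
```

```text
clock 21.08 pos [ 0.5645 -0.0353  0.1646] force [ 0.1 -0.3  0. ] width 0.0007 rotvec [-0.01   0.01  -0.006] step mm 15.5
{"rx":-0.005,"ry":0.005,"rz":-0.003,"x":0.0026,"y":-0.0038,"z":0.0148}
{"rx":-0.005,"ry":0.005,"rz":-0.003,"x":0.0026,"y":-0.0038,"z":0.0148}
```

move_arm --deltas '[{"rx": -0.006,"ry": 0.006,"rz": -0.003,"x": 0.005,"y": -0.008,"z": 0.008,"hand": 0},{"rx": -0.004,"ry": 0.004,"rz": -0.003,"x": 0,"y": 0,"z": 0.013,"hand": 0},{"rx": 0,"ry": 0,"rz": 0,"x": 0,"y": 0,"z": 0.006,"hand": 0},{"rx": 0,"ry": 0,"rz": 0,"x": 0,"y": 0,"z": 0,"hand": 0}]'

```text
clock: 21.42
position: [0.5681, -0.0268, 0.134]
tool_rot: [0.0, 0.991, 0.136, 0.0]
force: [0.3, -0.8, -0.2]
grip_width: 0.001
```

```bash
python3 -c "
from h import *
plan((.5672,-.0264,.128),15.7,2)
from plant import cams
d=cams.get_image('scene');np.savez('s10.npz',**d)
cv2.imwrite('pics/s10.png',cv2.resize(d['image'][120:230,240:350],None,fx=5.4,fy=5.4,interpolation=cv2.INTER_CUBIC))
d=cams.get_image('top');np.savez('t10.npz',**d)
cv2.imwrite('pics/t10.png',cv2.resize(d['image'][160:250,240:350],None,fx=5.4,fy=5.4))"
```

```text
clock 21.42 pos [ 0.5681 -0.0268  0.134 ] force [ 0.3 -0.8 -0.2] width 0.0010 rotvec [ 0.001 -0.001 -0.001] step mm 3.0
{"rx":0.000,"ry":-0.000,"rz":-0.000,"x":-0.0004,"y":-0.0003,"z":0.0030}
{"rx":0.000,"ry":-0.000,"rz":-0.000,"x":-0.0004,"y":-0.0003,"z":0.0030}
```

View pics/s10.png

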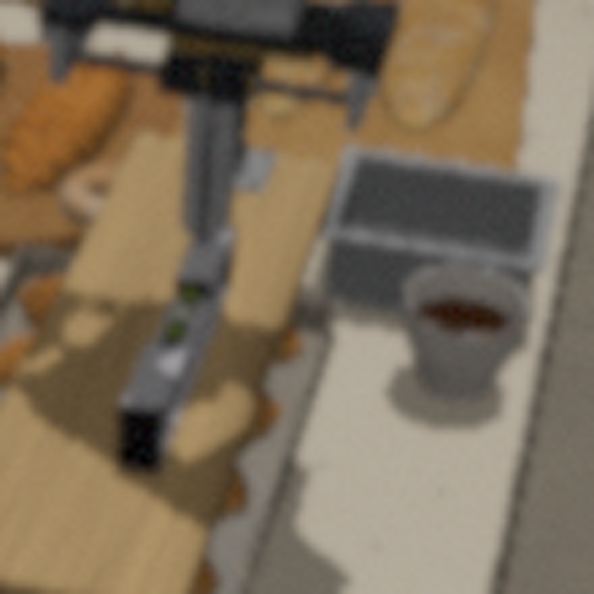

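View pics/t10.png

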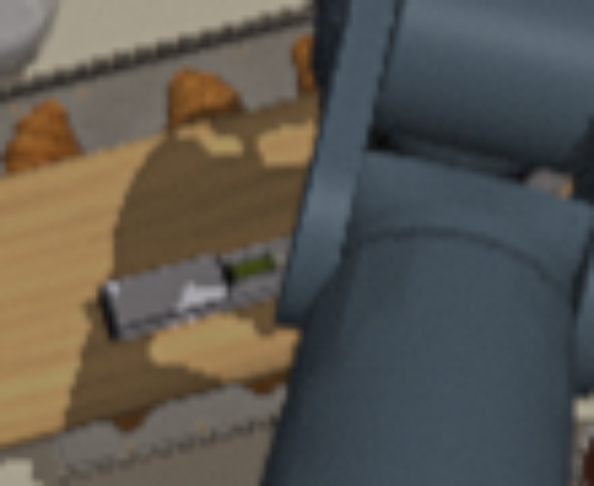

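The shut fingertips stand over the level's foot-side top face (crop (207,240)) and the vial stays visible in the scene view. Descend gently.

move_arm --deltas '[{"rx": 0,"ry": 0,"rz": 0,"x": -0.0005,"y": 0,"z": 0.005,"hand": 0},{"rx": 0,"ry": 0,"rz": 0,"x": 0,"y": 0,"z": 0.003,"hand": 0},{"rx": 0,"ry": 0,"rz": 0,"x": 0,"y": 0,"z": 0.001,"hand": 0},{"rx": 0,"ry": 0,"rz": 0,"x": 0,"y": 0,"z": 0,"hand": 0}]'

```text
clock: 21.85
position: [0.5699, -0.0288, 0.1268]
tool_rot: [0.001, 0.991, 0.135, 0.002]
force: [0.5, -0.1, 1.7]
grip_width: 0.0005
```

move_arm --deltas '[{"rx": 0,"ry": 0,"rz": 0,"x": 0,"y": 0,"z": 0.001,"hand": 0},{"rx": 0,"ry": 0,"rz": 0,"x": 0,"y": 0,"z": 0,"hand": 0}]'

```text
clock: 22.02
position: [0.5701, -0.0291, 0.126]
tool_rot: [0.001, 0.991, 0.135, 0.003]
force: [-0.9, 0.5, 0.3]
grip_width: 0.0007
```

move_arm --deltas '[{"rx": 0,"ry": 0,"rz": 0,"x": 0,"y": 0,"z": 0.001,"hand": 0},{"rx": 0,"ry": 0,"rz": 0,"x": 0,"y": 0,"z": 0,"hand": 0}]'

```text
clock: 22.18
position: [0.5705, -0.0292, 0.1256]
tool_rot: [0.002, 0.991, 0.135, 0.003]
force: [-0.0, 1.8, -0.1]
grip_width: 0.0003
```

move_arm --deltas '[{"rx": 0.003,"ry": -0.006,"rz": 0,"x": -0.003,"y": -0.002,"z": 0,"hand": 0},{"rx": 0,"ry": 0,"rz": 0,"x": 0,"y": 0,"z": 0,"hand": 0}]'

```text
clock: 22.35
position: [0.5669, -0.028, 0.1257]
tool_rot: [0.0, 0.991, 0.135, -0.0]
force: [-0.3, 0.4, -0.2]
grip_width: 0.0008
```

move_arm --deltas '[{"rx": 0,"ry": 0,"rz": 0,"x": 0,"y": 0,"z": 0.0015,"hand": 0},{"rx": 0,"ry": 0,"rz": 0,"x": 0,"y": 0,"z": 0,"hand": 0}]'

```text
clock: 22.52
position: [0.5677, -0.028, 0.1257]
tool_rot: [0.001, 0.991, 0.135, 0.001]
force: [0.4, 0.7, 0.7]
grip_width: 0.0008
```

move_arm --deltas '[{"rx": 0,"ry": 0,"rz": 0,"x": 0,"y": 0,"z": 0.0015,"hand": 0},{"rx": 0,"ry": 0,"rz": 0,"x": 0,"y": 0,"z": 0,"hand": 0}]'

```text
clock: 22.68
position: [0.5687, -0.028, 0.1256]
tool_rot: [0.001, 0.991, 0.135, 0.002]
force: [-0.2, -0.3, -0.3]
grip_width: 0.0005
```

move_arm --deltas '[{"rx": 0,"ry": -0.003,"rz": 0,"x": -0.001,"y": 0,"z": 0.003,"hand": 0}]'

```text
clock: 22.77
position: [0.5694, -0.028, 0.1251]
tool_rot: [0.001, 0.991, 0.135, 0.002]
force: [-5.2, 5.0, 23.5]
grip_width: 0.0007
```

move_arm --deltas '[{"rx": 0,"ry": 0,"rz": 0,"x": 0,"y": 0,"z": 0.003,"hand": 0}]'

```text
clock: 22.85
position: [0.5707, -0.0277, 0.1254]
tool_rot: [0.001, 0.991, 0.135, 0.004]
force: [-5.7, 4.3, 20.3]
grip_width: 0.0
```

move_arm --deltas '[{"rx": 0,"ry": 0,"rz": 0,"x": 0,"y": 0,"z": 0.003,"hand": 0}]'

```text
clock: 22.93
position: [0.5723, -0.0273, 0.1257]
tool_rot: [0.001, 0.991, 0.135, 0.005]
force: [-4.4, 3.1, 16.2]
grip_width: 0.0007
```

Contact is at z ≈ 0.1256, and 3 mm steps give about 20 N with sideways creep. Back off, recentre, then press more softly with creep compensation.

move_arm --deltas '[{"rx": 0,"ry": 0,"rz": 0,"x": 0,"y": 0,"z": -0.006,"hand": 0},{"rx": 0.002,"ry": -0.01,"rz": 0,"x": -0.005,"y": -0.001,"z": 0,"hand": 0},{"rx": 0,"ry": 0,"rz": 0,"x": 0,"y": 0,"z": 0,"hand": 0},{"rx": 0,"ry": 0,"rz": 0,"x": 0,"y": 0,"z": 0,"hand": 0}]'

```text
clock: 23.27
position: [0.567, -0.0276, 0.1322]
tool_rot: [0.001, 0.991, 0.135, 0.0]
force: [0.3, 0.6, -0.4]
grip_width: 0.0006
```

```bash
python3 - <<'E'
from h import *
plan((.5672,-.0264,.1275),15.7,1)
from plant import cams
d=cams.get_image('scene');np.savez('s11.npz',**d)
cv2.imwrite('pics/s11.png',cv2.resize(d['image'][150:220,240:310],None,fx=8,fy=8,interpolation=cv2.INTER_CUBIC))
# project where the vial points should be in scene, level per earlier top fit
c=np.array([.5766,.0105]);ex=np.array([.2704,-.9627]);ey=np.array([.9627,.2704])
for t in(-.09,-.03,-.0089,0,.0089,.03,.06,.09):
    w=c+(-.0275+t*1)*ex+(-.0192+t*.011)*ey;p=proj(d,[*w,.1235])[0];print(t,np.round(p,1),"crop",np.round((p-[240,150])*8,0))
E
```

```text
clock 23.27 pos [ 0.567  -0.0276  0.1322] force [ 0.3  0.6 -0.4] width 0.0006 rotvec [ 0.002 -0.    -0.003] step mm 4.9
{"rx":0.002,"ry":-0.000,"rz":-0.003,"x":0.0005,"y":-0.0012,"z":0.0047}
-0.09 [264.9 196.4] crop [199. 371.]
-0.03 [270.1 183.6] crop [241. 269.]
-0.0089 [271.8 179.4] crop [255. 235.]
0 [272.5 177.7] crop [260. 221.]
0.0089 [273.2 175.9] crop [266. 207.]
0.03 [274.9 171.9] crop [279. 175.]
0.06 [277.1 166.4] crop [297. 131.]
0.09 [279.3 161.1] crop [314.  89.]
```

View pics/s11.png

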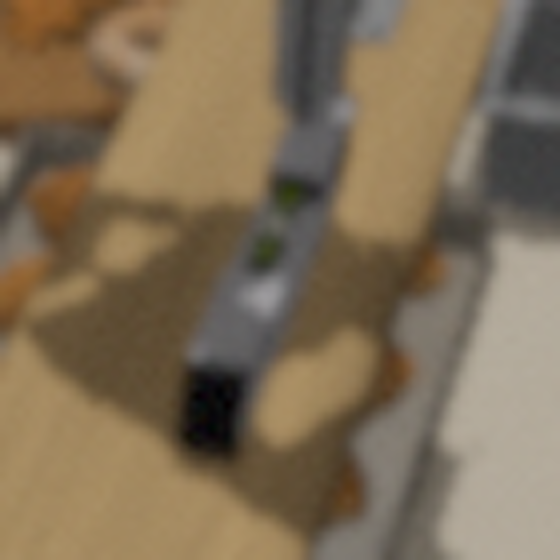

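The bubble is centred between the green patches, at crop row ≈221 against 221 predicted, and the level has not moved. Press again.

move_arm --deltas '[{"rx": 0.002,"ry": 0,"rz": 0,"x": 0,"y": -0.001,"z": 0.004,"hand": 0},{"rx": 0,"ry": -0.001,"rz": 0,"x": 0,"y": 0,"z": 0.001,"hand": 0},{"rx": 0,"ry": -0.001,"rz": 0,"x": -0.0005,"y": 0,"z": 0.001,"hand": 0}]'

```text
clock: 23.57
position: [0.5665, -0.0265, 0.1252]
tool_rot: [-0.001, 0.991, 0.135, -0.0]
force: [-0.7, 1.5, 14.0]
grip_width: 0.0006
```

move_arm --deltas '[{"rx": 0,"ry": -0.001,"rz": 0,"x": -0.001,"y": 0,"z": 0.0015,"hand": 0}]'

```text
clock: 23.65
position: [0.5666, -0.0265, 0.1252]
tool_rot: [-0.001, 0.991, 0.135, 0.0]
force: [-2.7, 1.8, 13.0]
grip_width: 0.0006
```

move_arm --deltas '[{"rx": 0,"ry": -0.001,"rz": 0,"x": -0.001,"y": 0,"z": 0.0015,"hand": 0}]'

```text
clock: 23.73
position: [0.5666, -0.0265, 0.1253]
tool_rot: [-0.001, 0.991, 0.135, 0.0]
force: [-1.3, 2.5, 9.0]
grip_width: 0.0004
```

Steady at 9 to 13 N with no creep. Hold the same push and check.

move_arm --deltas '[{"rx": 0,"ry": -0.001,"rz": 0,"x": -0.001,"y": 0,"z": 0.0015,"hand": 0},{"rx": 0,"ry": -0.001,"rz": 0,"x": -0.001,"y": 0,"z": 0.0015,"hand": 0},{"rx": 0,"ry": -0.001,"rz": 0,"x": -0.001,"y": 0,"z": 0.0015,"hand": 0},{"rx": 0,"ry": -0.001,"rz": 0,"x": -0.001,"y": 0,"z": 0.0015,"hand": 0}]'

```text
clock: 24.07
position: [0.5665, -0.0265, 0.1252]
tool_rot: [-0.001, 0.991, 0.135, 0.003]
force: [-2.0, 2.1, 7.6]
grip_width: 0.0003
```

```bash
python3 - <<'E'
from h import *
from plant import cams,telemetry
def F():
    o=telemetry.observe();print("%.2f"%o["clock"],np.round(o["position"],4),np.round(o["force"],1))
F()
for k in range(4):
    d=cams.get_image('scene');F()
np.savez('s12.npz',**d)
cv2.imwrite('pics/s12.png',cv2.resize(d['image'][150:220,240:310],None,fx=8,fy=8,interpolation=cv2.INTER_CUBIC))
E
```

```text
24.07 [ 0.5665 -0.0265  0.1252] [-2.   2.1  7.6]
24.12 [ 0.5665 -0.0265  0.1252] [-0.3  1.8  8.4]
24.17 [ 0.5665 -0.0265  0.1253] [-0.8  1.9  7.7]
24.22 [ 0.5665 -0.0265  0.1252] [-0.5  0.9  7.6]
24.27 [ 0.5665 -0.0265  0.1252] [-1.8  2.5  8.7]
```

View pics/s12.png

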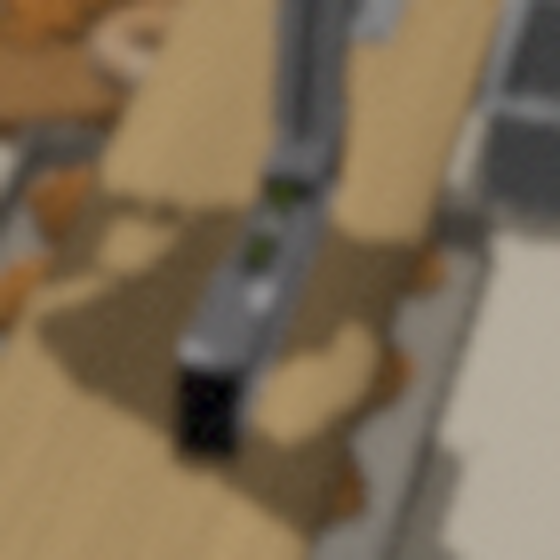

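The bubble is still mid-vial, but the level appears about 1 px left of before. I'll check for sliding or rolling with both views.

```bash
python3 - <<'E'
from h import *
from plant import cams,telemetry
d=cams.get_image('top');np.savez('t12.npz',**d)
a=load('t10')['image'][185:235,245:305];b=d['image'][185:235,245:305]
cv2.imwrite('pics/cmp12.png',cv2.resize(np.hstack([a,b]),None,fx=6.6,fy=6.6,interpolation=cv2.INTER_CUBIC))
a=load('s11')['image'][165:212,255:290];b=load('s12')['image'][165:212,255:290]
cv2.imwrite('pics/cmps.png',cv2.resize(np.hstack([a,b]),None,fx=11,fy=11,interpolation=cv2.INTER_CUBIC))
c=np.array([.5766,.0105]);ex=np.array([.2704,-.9627]);ey=np.array([.9627,.2704])
for n in('t10','t12'):
    q=load(n);v,u=np.mgrid[:384,:512];P=world(q,u.ravel(),v.ravel()).reshape(384,512,3)
    X=(P[...,:2]-c)@ex;Y=(P[...,:2]-c)@ey;Z=P[...,2]
    m=(X>-.112)&(X<-.062)&(Z>.112)&(Z<.135)&(abs(Y+.02)<.03)
    A=np.c_[Y[m],np.ones(m.sum())];k=np.linalg.lstsq(A,Z[m],rcond=None)[0]
    print(n,m.sum(),"Y range",np.percentile(Y[m],[3,50,97]).round(4),"roll slope",k.round(4),"z",np.median(Z[m]).round(4))
print(telemetry.observe()['force'])
E
```

```text
t10 176 Y range [-0.0306 -0.0205 -0.0093] roll slope [0.0658 0.1246] z 0.1234
t12 182 Y range [-0.0306 -0.0206 -0.0093] roll slope [0.0934 0.1251] z 0.1233
[-1.51337821  1.51750875  7.91263556]
```

View pics/cmp12.png

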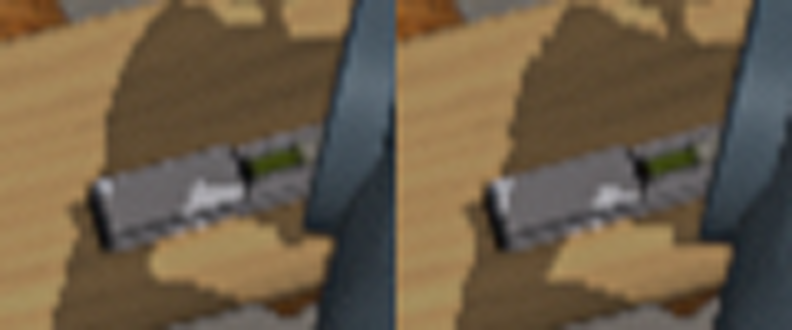

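View pics/cmps.png

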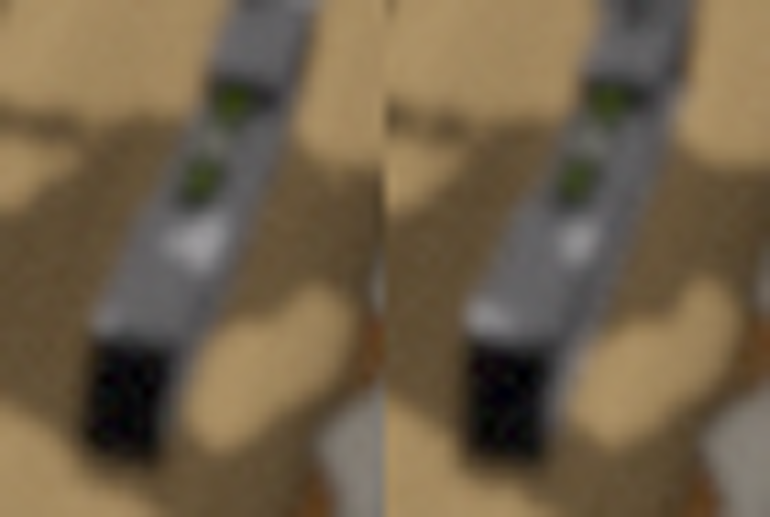

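```bash
python3 - <<'E'
from h import *
c=np.array([.5766,.0105]);ex=np.array([.2704,-.9627]);ey=np.array([.9627,.2704])
for n in('t5','v7','v8','v9','t10','t12'):
    q=load(n);v,u=np.mgrid[:384,:512];P=world(q,u.ravel(),v.ravel()).reshape(384,512,3)
    X=(P[...,:2]-c)@ex;Y=(P[...,:2]-c)@ey;Z=P[...,2]
    m=(X>-.112)&(X<-.062)&(Z>.112)&(Z<.135)&(abs(Y+.02)<.0085)
    A=np.c_[Y[m],np.ones(m.sum())];k=np.linalg.lstsq(A,Z[m],rcond=None)[0]
    print(n,m.sum(),"Ymed",np.median(Y[m]).round(4),"slope",k[0].round(4),"z",np.median(Z[m]).round(4))
for n in('s5','s10','s11','s12'):
    d=load(n);g=d["image"].max(2)[180:215,255:285];m=(g<40)
    nn,l,s,ce=cv2.connectedComponentsWithStats(m.astype(np.uint8));k=1+np.argmax(s[1:,4]);print(n,s[k],ce[k].round(2))
E
```

```text
t5 130 Ymed -0.0199 slope 0.0331 z 0.1223
v7 130 Ymed -0.0204 slope -0.0253 z 0.1232
v8 125 Ymed -0.0201 slope -0.0878 z 0.1237
v9 128 Ymed -0.0199 slope -0.027 z 0.1236
t10 128 Ymed -0.0204 slope -0.0382 z 0.1235
t12 130 Ymed -0.02 slope 0.0198 z 0.1237
s5 [ 8 17  6 10 51] [10.73 21.53]
s10 [ 8 17  6 10 56] [10.54 21.18]
s11 [ 8 16  7 11 59] [11.03 21.08]
s12 [ 8 17  7 10 58] [10.69 21.09]
```

No roll or shift beyond noise (end face centroid within 0.5 px, height unchanged). The push is about 8 N; bring it nearer to 10 N and reduce the sideways part.

move_arm --deltas '[{"rx": 0,"ry": -0.001,"rz": 0,"x": -0.0012,"y": -0.0003,"z": 0.0019,"hand": 0},{"rx": 0,"ry": -0.001,"rz": 0,"x": -0.0012,"y": -0.0003,"z": 0.0019,"hand": 0},{"rx": 0,"ry": -0.001,"rz": 0,"x": -0.0012,"y": -0.0003,"z": 0.0019,"hand": 0}]'

```text
clock: 24.57
position: [0.5665, -0.0265, 0.1252]
tool_rot: [-0.0, 0.991, 0.135, 0.005]
force: [-1.6, 0.7, 9.5]
grip_width: 0.0006
```

```bash
python3 - <<'E'
from h import *
from plant import cams,telemetry
f=[]
for k in range(14):
    d=cams.get_image('scene' if k!=12 else 'top');o=telemetry.observe();f.append(o["force"])
    if k==12:np.savez('t13.npz',**d);cv2.imwrite('pics/t13.png',d['image'])
print(np.round(f,1).tolist(),o["clock"],o["position"])
a=load('s11')['image'][160:207,255:290];b=d['image'][160:207,255:290]
cv2.imwrite('pics/cmp13.png',cv2.resize(np.hstack([a,b]),None,fx=11,fy=11,interpolation=cv2.INTER_CUBIC))
# saturation profile along vial in scene between patches
for n,i in(('s11',load('s11')['image']),('now',d['image'])):
    c=i[165:192,262:285].astype(int);g=(c[...,1]-c[...,0]>18).astype(np.uint8)
    nn,l,s,ce=cv2.connectedComponentsWithStats(g);print(n,[(s[j].tolist(),ce[j].round(1).tolist()) for j in range(1,nn) if s[j,4]>4])
E
```

```text
[[-0.5, 2.1, 9.3], [-0.6, 1.2, 9.4], [-1.0, 0.6, 8.2], [-2.9, 1.4, 9.2], [-1.0, 1.8, 9.8], [-1.2, 2.0, 9.6], [-1.6, 1.3, 9.2], [-1.0, 2.0, 7.8], [-2.2, 1.1, 9.4], [-1.6, 1.8, 9.6], [-1.1, 0.9, 9.4], [-0.1, 1.7, 9.5], [-0.4, 2.0, 8.8], [-1.2, 1.8, 8.1]] 25.2667 [ 0.56656114 -0.02646763  0.12525046]
s11 [([0, 0, 14, 27, 220], [4.5, 9.3]), ([15, 0, 8, 27, 117], [19.8, 16.7]), ([13, 8, 2, 3, 6], [13.5, 9.0]), ([10, 15, 3, 3, 7], [10.7, 15.9])]
now [([0, 0, 15, 26, 207], [4.6, 8.8]), ([15, 0, 8, 27, 120], [19.8, 16.4]), ([9, 15, 3, 3, 7], [10.0, 15.7])]
```

View pics/cmp13.png

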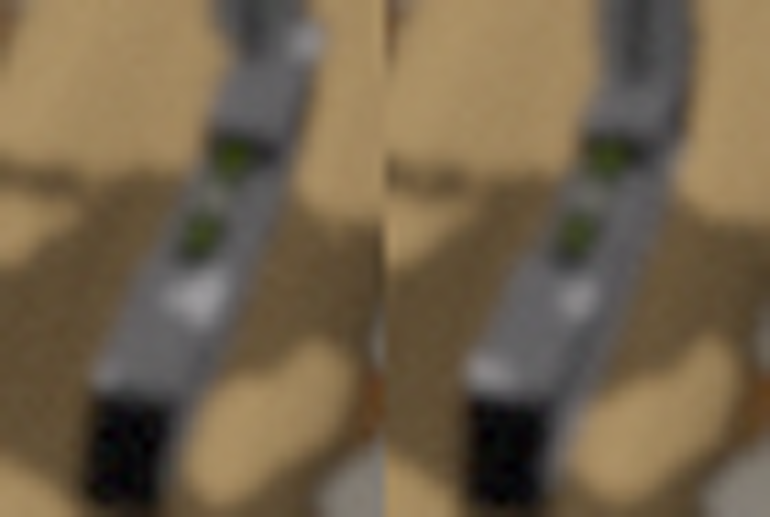

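View pics/t13.png

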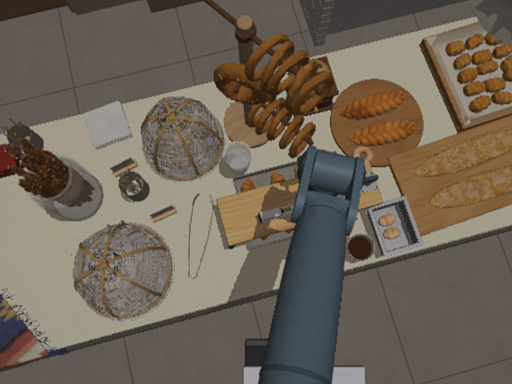

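Force holds at about 9.2 N. One more check for roll: average several depth frames.

```bash
python3 - <<'E'
from h import *
from plant import cams,telemetry
c=np.array([.5766,.0105]);ex=np.array([.2704,-.9627]);ey=np.array([.9627,.2704])
v,u=np.mgrid[:384,:512];K=[]
for i in range(14):
    q=cams.get_image('top');P=world(q,u.ravel(),v.ravel()).reshape(384,512,3)
    X=(P[...,:2]-c)@ex;Y=(P[...,:2]-c)@ey;Z=P[...,2]
    m=(X>-.112)&(X<-.062)&(Z>.112)&(Z<.135)&(abs(Y+.02)<.0085)
    k=np.linalg.lstsq(np.c_[Y[m],np.ones(m.sum())],Z[m],rcond=None)[0]
    m2=(X>-.112)&(X<-.062)&(Z>.112)&(Z<.135)&(abs(Y+.02)<.03)
    K.append((k[0],np.percentile(Y[m2],3),np.percentile(Y[m2],97),np.median(Z[m])))
K=np.array(K);print("slope,Ylo,Yhi,z mean",K.mean(0).round(4),"sd of mean",(K.std(0)/14**.5).round(4))
A=[]
for n in('t5','v7','v8','v9','t10'):
    q=load(n);P=world(q,u.ravel(),v.ravel()).reshape(384,512,3)
    X=(P[...,:2]-c)@ex;Y=(P[...,:2]-c)@ey;Z=P[...,2]
    m=(X>-.112)&(X<-.062)&(Z>.112)&(Z<.135)&(abs(Y+.02)<.0085)
    k=np.linalg.lstsq(np.c_[Y[m],np.ones(m.sum())],Z[m],rcond=None)[0]
    m2=(X>-.112)&(X<-.062)&(Z>.112)&(Z<.135)&(abs(Y+.02)<.03)
    A.append((k[0],np.percentile(Y[m2],3),np.percentile(Y[m2],97),np.median(Z[m])))
A=np.array(A);print("before",A.mean(0).round(4),(A.std(0)/5**.5).round(4))
o=telemetry.observe();print(o["clock"],o["force"],o["position"])
E
```

```text
slope,Ylo,Yhi,z mean [-0.0228 -0.0306 -0.0094  0.1238] sd of mean [0.0115 0.     0.     0.0001]
before [-0.029  -0.0307 -0.0095  0.1233] [0.0172 0.0001 0.0001 0.0002]
25.9667 [-0.86500705  1.43701622  8.89358543] [ 0.56655872 -0.02645256  0.12527036]
```

The level shows no roll and no shift (edges within 0.1 mm of before). Hand in.

```bash
python3 -c "
from plant import ticket,telemetry
print(telemetry.observe()['force']);print(ticket.job_done())"
```

```text
[-0.86500705  1.43701622  8.89358543]
the job is handed in; nothing more can be done
None
```

I cleared both biscuits into the pan, laid the level lengthwise on the bare shelf and let go of it. I then turned the wing screw about 1.8 rad clockwise and handed the job in while pressing on the foot-side top face of the level. The clock stood at about 26 s.

**Bubble:** after I released the wing, the top view put it within about 0.5 mm of the middle. Under the push I could only see it in the scene view, where it still stood mid-vial. That view is too coarse to give it in millimetres.

**Push:** steady at about 9 N (readings 7.8–9.8 N) with 1–2 N sideways. My first press reached about 23 N and crept sideways, so I backed off, recentred and pressed more softly.

**Level:** the scene view hinted at a shift of up to 1 px under load. Averaged depth frames showed no roll, and its edges were within 0.1 mm of before.

**Biscuits and bystanders:** both biscuits lie in the pan, and in the last top view the other things I could see stood where they were.

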